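Fit the band clamp on the forge blower's split outlet stub

ROBOT

A 6-joint arm with a two-finger parallel gripper is mounted at the origin on a cart in front of the work surface, level with it; the furniture and walls round the work are solid. World frame = base frame: x ahead of the robot, y to its left, z up, the work surface at z = 0. Lengths are in mm, angles in rad, forces in N, time in s.
With the tool pointing down it reaches from about 425 to 1125 mm from the base axis. Payload 14.9 kg.
Tool frame: the origin (TCP) lies midway between the tips of the shut fingers; the grasp point (between the pads) lies 19 mm behind it (grip_depth is the distance from the TCP to the grasp point, in mm); z points along the fingers, y is the direction in which the jaws open and shut (so a half turn about z gives the same grasp; the last joint's range is limited). The gripper opens to 91 mm and grips with 3 to 60 N. Pads are 32 mm wide; open, the fingers measure 118 mm over their backs; the gripper's body (76 mm by 178 mm) begins 60 mm behind the grasp point.
Start: joints at [1.229, 0.379, 1.734, -0, 1.028, -0.033], TCP at [212.748, 666.9, 213.932] pointing down, gripper open.
Joint ranges: [-2.77, 2.77], [-0.74, 2.19], [0, 2.66], [-1.06, 4.2], [0.31, 2.87], [-3.08, 3.08]. Speed limits (rad/s): [1.89, 1.89, 2.39, 3.14, 3.14, 3.14].

INTERFACE

Orientations are given as a rotation vector (axis times angle).
In Python, from station import state, camera, job_done, grip_depth gives the robot as it stands.
- The arm moves only by the shell command python3 -m inch 'ROWS' [OPENING]. ROWS is text: rows parted by semicolons, each of 6 numbers parted by spaces: the shift along the tool's x, y, z in m, then the turn, a rotation vector about the tool's x, y, z in degrees. In form: tx ty tz ax ay az; .... A call has 1 to 5 rows; each row is the pose to reach, as a shift and turn from the pose measured when the call began, along the tool's axes at that moment; what a row does not reach only later rows make up. A row lasts 1/12 s, in which the tool goes at most 41.7 mm and 7.16 degrees, less where a joint would pass 70% of its speed; a pose out of reach is approached as far as the arm can. A call with a gripper value outside its range is refused whole. OPENING is the closure, from 0 (fully open) to 1 (shut), set as the call begins (- or left out, the last holds). The fingers move at their own pace and stop on an object; the grip force is fixed at half the most. Time passes only in rows, so rows that repeat a pose let the fingers close. It gives the time, the measured TCP pose, the force and the opening at its end, in the units of the state.
- state(): the state, without advancing time (a new reading comes with each control period).
- camera(name): name is "scene" or "top" or "wrist"; returns a dict with "image" (480x640x3 uint8, red, green, blue), "depth" (480x640 float32, mm along the optical axis (not along the pixel's ray), 0 where there is no reading), "fov_y" (degrees; the focal length in pixels is half the picture's height over the tangent of half this angle, whatever the lens; pixels are square), "cx", "cy" (the principal point, pixels), "k1" (the pictures are not rectified: a ray, as slopes to the right and down, at radius r is drawn at 1 + k1 r^2 times it, then the intrinsics apply), "pose" (4x4, takes a point from camera to world coordinates). Camera axes: x right, y down, z forward; pixel columns grow to the right and rows downward; lengths in mm; the calibration is good to about 2 mm. A picture is of the moment at which its call begins.
- job_done(): hands the job in, once; it reports no verdict.
The state is a dict: "time": time; "joint_pos": joint angles; "joint_vel": joint speeds; "joint_torque": joint torques, N m; "position": TCP position; "orientation": TCP orientation; "wrist_force": force on the tool from outside, world axes, zero at the start; "wrist_torque": the same for the moment, N m; "finger_gap": finger opening in mm.
Only numpy, scipy, OpenCV 4.12 (cv2) and the standard library are available. Lean on these libraries where they do the work, as an engineer would, in place of code of your own. Each camera call takes 0.05 s, during which the arm holds its last target.

TASK

The nozzle tube only sits loosely in the split outlet stub of the forge blower. Take the larger of the two band clamps from the wooden rack, slide it over the nozzle and the barbed lip of the stub until it sits fully home against the collar, without ramming it. Then turn its square-headed screw clockwise, seen from above, until the band is snug on the stub but not forced, and let go; leave the smaller clamp in the rack.

Things in the scene. Friction and masses are not known exactly. Their poses are not given: they have to be found in the camera images.
- clamp: the larger worm-drive band clamp, bright steel, about 0.2 kg, standing upright in the rack's groove. Origin and axes as clamp_bore.
- clamp_bore (a point): centre of the larger clamp's bore. x along the bore's axis, z up to the screw head. Bore 40 to 44 mm across (slack differs each time), band 14 mm wide, 2 mm thick. Worm housing 22x17x21 mm at the -y side (y -26 to -43, z -10 to +11 mm), upright screw 34.5 mm to -y, its head's middle 53 mm above the bore's centre (clamp_knob). Carry the clamp by the head.
- clamp_knob (a point): middle of the larger clamp's square screw head, 20x20 mm, 24 mm tall; x, y square to its sides; turns with the screw. Clockwise from above tightens; 2.5 to 4.8 rad to snug. Slack, it drags 0.08 N m; once the band bites this rises 0.3 N m per rad: 0.2 to 0.3 is snug, over 0.36 crushes the stub. Stopped, the hand feels up to 0.16 less: then 0.05 to 0.15 is snug. Let go, it springs back a little.
- seat (a point): where the bore's centre must come: on the stub's axis, 78 mm above the bench. x along the level axis into the blower (the way to slide, clamp's x along it, z up). Collar's face 7 mm beyond in x (the band's edge stops there), stub 35 mm thick, barbed lip 38.4 mm across at x -21 mm, nozzle 28 mm thick with its end at x -49 mm. A rest for the clamp's housing lies 36 mm to -y, 13 mm below the axis.
- blower: the forge blower with its stub, fixed: grey snail casing, dark motor at its right, top 122 mm above the bench, casing from x +77 to +193 mm. Origin on the bench under the seat, axes as seat.
- collar: the collar ring at the root of the stub, 49 mm across, fixed; origin and axes as the blower.
- rack: wooden rack, 50x210 mm, 26 mm tall, fixed, with one groove along its y, 17 mm wide and 14 mm deep, in which both clamps stand, their bores' axes across it. Which one stands at which end differs. Origin at its underside's centre.
- small_clamp_bore (a point): centre of the smaller clamp's bore (28 mm across, too small for the stub); same make, its screw head 24 mm to -y and 47 mm above. It stays in the rack.
Mind the look-alikes: they are no part of the job. Leave any red look-alike of the clamp alone.

How it is judged (in metres and radians):
On the way, in this order (a step that is already met when the one before it is completed fails the run):
1. the larger clamp is slid home: its bore's centre is within 2.5 mm of the seat along the stub and 6 mm in all (x of clamp_bore in the frame of seat above -0.0025 m and distance between clamp_bore and seat below 0.006 m), for 0.2 s.
2. the band bites on the stub with over 45 N in all while it is home (all of step 1 and contact force between clamp and blower above 45 N), for 0.3 s.
At the end, for the whole second after the job is handed in: the larger clamp is home against the collar (within 2.5 mm along the stub, 4 mm in all, square to the stub within 0.15 rad), grips the stub with over 45 N of squeeze in all, and is at rest (contact force between clamp and blower above 45 N and x of clamp_bore in the frame of seat above -0.0025 m and distance between clamp_bore and seat below 0.004 m and angle between the x axis of clamp_bore and the x axis of seat, either way round below 0.15 rad and linear speed of clamp below 0.02 m/s); the robot touches nothing.
It fails at once if the band is overtightened and crushes the split stub (over 240 N of squeeze in all) (contact force between clamp and blower above 240 N).
It fails at once if the clamp is rammed against the collar with over 35 N (contact force between clamp and collar above 35 N).
It fails at once if the smaller clamp is moved more than 20 mm (distance of small_clamp_bore from where it was at the start of the episode above 0.02 m).
It also fails if it takes over 72 s, if anything falls off the work surface, if the arm or the gripper's body presses on something with over 40 N, if the wrist force passes 120 N, or if a joint passes its speed limit or range.

## Working session

There is one attempt and no reset: what is moved stays moved. The work goes in short steps, Python scripts to look and compute and a shell command to move; the robot and the scene stay as the last step left them, time stands still between calls to the robot, and variables do not carry over. Pictures are saved under pics/ and viewed, and the job is handed in when it is done.

```bash
ls; mkdir -p pics; python3 - <<'E'
from station import state,camera,grip_depth
import cv2
s=state();print(s,grip_depth)
for n in("scene","top","wrist"):
    c=camera(n);cv2.imwrite(f"pics/{n}0.png",c["image"][:,:,::-1]);print(n,c["fov_y"],c["cx"],c["cy"],c["k1"],c["pose"].round(3).tolist())
E
```

```text
pics
{'time': 0.0, 'joint_pos': array([ 1.22867563e+00,  3.79404260e-01,  1.73477273e+00,  3.04175969e-05,
        1.02851194e+00, -3.32735850e-02]), 'joint_vel': array([-8.89655134e-05,  1.13027670e-03,  1.87981205e-04, -7.05317317e-04,
       -1.17739344e-03, -2.01718868e-04]), 'joint_torque': array([ 5.03251540e-04, -7.63750792e+01, -4.34349740e+01,  6.50885166e-02,
        4.26582014e-02, -8.82744348e-05]), 'position': array([212.62070527, 666.51242589, 213.29525281]), 'orientation': array([-4.83198973e-01, -3.10397717e+00,  1.68402482e-03]), 'wrist_force': array([-0.17547077, -0.51929807,  0.20514263]), 'wrist_torque': array([ 0.05492572, -0.00568411,  0.0320252 ]), 'finger_gap': 91.07017375005938} 18.8
scene 44.51255807133927 321.4459600948688 229.86435627735267 -0.19106891598886813 [[0.919, -0.214, 0.33, 178.123], [-0.393, -0.492, 0.777, -624.337], [-0.004, -0.844, -0.536, 544.269], [0.0, 0.0, 0.0, 1.0]]
top 48.82269477572883 324.2606653738838 241.35862108635072 -0.05898265403564264 [[0.084, -0.973, 0.215, 288.29], [-0.996, -0.082, 0.02, 67.455], [-0.001, -0.216, -0.976, 1032.161], [0.0, 0.0, 0.0, 1.0]]
wrist 71.53377687399795 320.3975109478513 237.85260137410998 -0.056100334431369546 [[0.304, 0.926, 0.224, 149.93], [0.953, -0.295, -0.072, 686.566], [-0.0, 0.236, -0.972, 383.899], [0.0, 0.0, 0.0, 1.0]]
```

View pics/scene0.png

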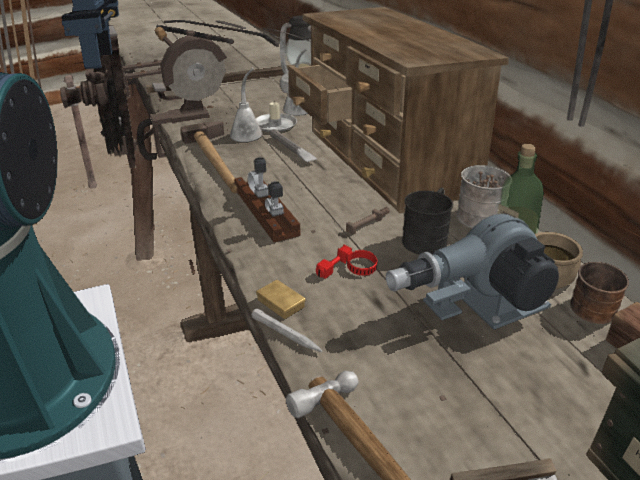

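View pics/top0.png

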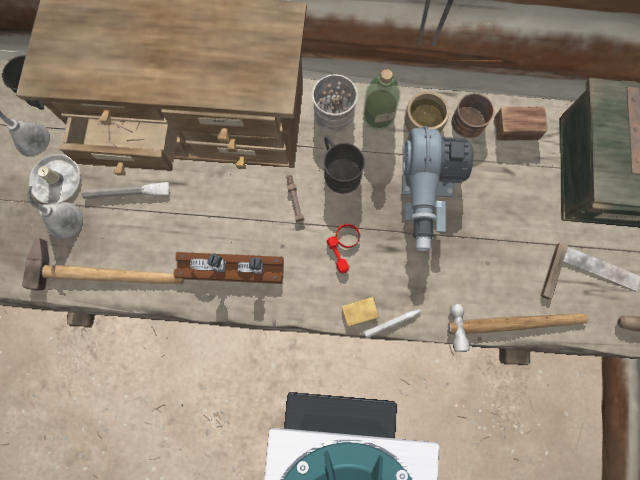

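View pics/wrist0.png

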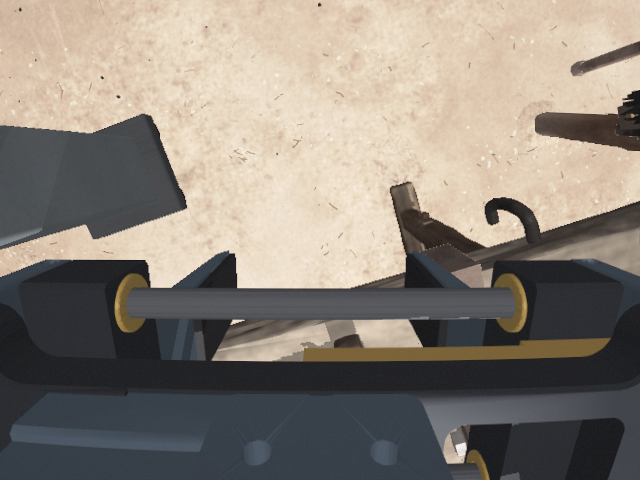

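```bash
cat > h.py <<'E'
import numpy as np,cv2
from station import state,camera
from scipy.spatial.transform import Rotation as R
def K(c):
    f=c["image"].shape[0]/2/np.tan(np.radians(c["fov_y"]/2))
    return np.array([[f,0,c["cx"]],[0,f,c["cy"]],[0,0,1.]]),np.array([c["k1"],0,0,0,0.])
def ray(c,uv):
    k,d=K(c); return cv2.undistortPoints(np.array(uv,float).reshape(-1,1,2),k,d).reshape(-1,2)
def dep(c,uv):   # world points from depth
    uv=np.array(uv,float).reshape(-1,2);r=ray(c,uv)
    z=np.array([c["depth"][int(round(v)),int(round(u))] for u,v in uv])
    P=np.c_[r*z[:,None],z]; return P@c["pose"][:3,:3].T+c["pose"][:3,3]
def onz(c,uv,h): # world points at height h
    r=ray(c,uv);D=np.c_[r,np.ones(len(r))]@c["pose"][:3,:3].T;o=c["pose"][:3,3]
    return o+D*((h-o[2])/D[:,2])[:,None]
def proj(c,P):
    k,d=K(c);T=np.linalg.inv(c["pose"]);p=np.array(P,float).reshape(-1,3)@T[:3,:3].T+T[:3,3]
    return cv2.projectPoints(p,np.zeros(3),np.zeros(3),k,d)[0].reshape(-1,2)
def crop(c,u0,v0,u1,v1,s,name):
    im=c["image"][v0:v1,u0:u1,::-1];cv2.imwrite(f"pics/{name}.png",cv2.resize(im,None,fx=s,fy=s,interpolation=cv2.INTER_CUBIC))
def allpts(c):
    v,u=np.mgrid[0:480,0:640];return dep(c,np.c_[u.ravel(),v.ravel()]).reshape(480,640,3)
E
python3 - <<'E'
from h import *
import pickle
t=camera("top");s=camera("scene");pickle.dump((t,s),open("c0.pkl","wb"))
crop(t,170,240,290,290,6,"t_rack");crop(t,385,115,485,260,4,"t_blow")
crop(s,220,145,310,245,6,"s_rack");crop(s,370,205,560,330,4,"s_blow")
E
```

```text
(no output)
```

View pics/t_rack.png

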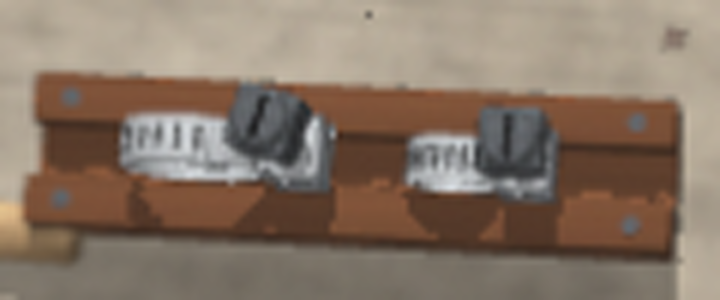

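View pics/t_blow.png

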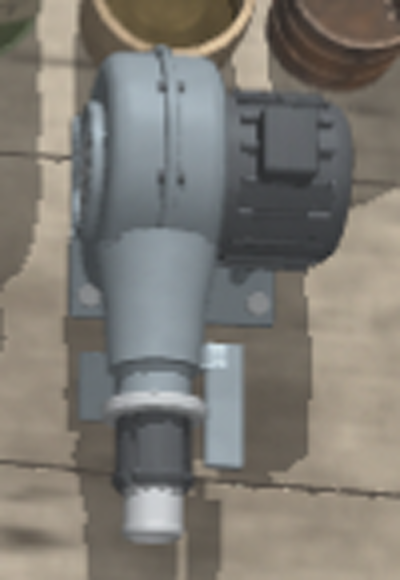

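View pics/s_rack.png

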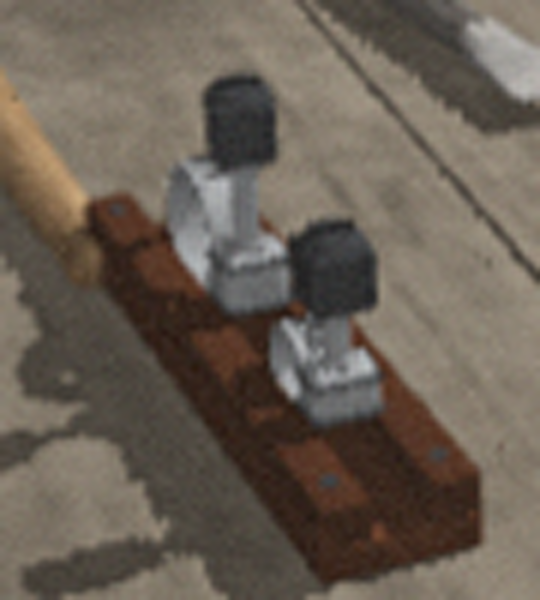

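View pics/s_blow.png

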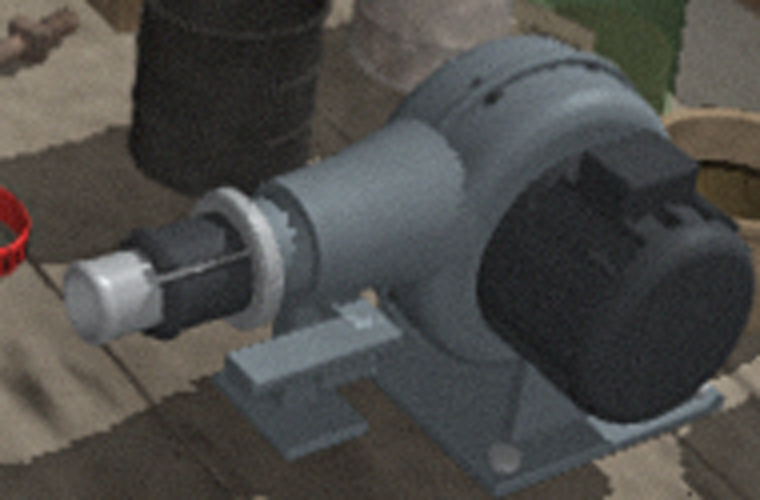

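```bash
python3 - <<'E'
from h import *
import pickle
t,s=pickle.load(open("c0.pkl","rb"))
# rack corners crop/6 + (170,240)
q=lambda l:[(170+u/6,240+v/6) for u,v in l]
rc=onz(t,q([(38,73),(680,100),(672,258),(24,225)]),26);print("rack corners top",rc.round(1).tolist(),np.linalg.norm(np.diff(rc,axis=0),axis=1).round(1), rc.mean(0).round(1))
for nm,c in(("top",t),("scene",s)):
    P=allpts(c);x,y,z=P[...,0],P[...,1],P[...,2];ok=c["depth"]>0
    m=ok&(x>350)&(x<600)&(y>100)&(y<480)&(z>75)&(z<115)
    print(nm,"head pts",m.sum(), "z>75 y hist");
    n,lab=cv2.connectedComponents(m.astype(np.uint8))
    for i in range(1,n):
        k=P[lab==i]
        if len(k)>15: print(len(k),np.median(k,0).round(1),k.min(0).round(1),k.max(0).round(1))
    # nozzle/stub
    m=ok&(x>350)&(x<900)&(y>-400)&(y<0)&(z>60)&(z<135)
    n,lab=cv2.connectedComponents(m.astype(np.uint8))
    for i in range(1,n):
        k=P[lab==i]
        if len(k)>30: print("bl",len(k),np.median(k,0).round(1),k.min(0).round(1),k.max(0).round(1))
E
```

```text
rack corners top [[464.6, 373.3, 26.0], [473.3, 164.1, 26.0], [422.0, 161.5, 26.0], [414.7, 370.7, 26.0]] [209.3  51.4 209.3] [443.6 267.4  26. ]
top head pts 274 z>75 y hist
151 [443.  280.6  97.9] [433.  271.7  77.7] [454.7 294.1 104.7]
123 [446.1 208.6  84.4] [437.2 200.   75.5] [457.4 219.9  90.7]
bl 3823 [ 889.9 -205.9  111.9] [ 882. -400.   60.] [900.  -0. 135.]
bl 482 [771.1 -17.  114.9] [758.9 -33.9  60.1] [ 8.147e+02 -1.000e-01  1.348e+02]
bl 1824 [ 705.8 -388.5   93.2] [ 583.6 -399.7   60. ] [ 829.7 -377.7  134.8]
bl 4855 [650.2 -99.5  98.3] [ 498.5 -180.1   60.1] [741.8 -53.6 129. ]
scene head pts 296 z>75 y hist
172 [441.4 272.5  90.1] [432.3 266.9  75.5] [452.  289.6  99.4]
122 [445.5 202.   81.6] [436.  194.5  75.2] [457.5 217.   88. ]
bl 3362 [888.9 -93.8 104. ] [ 881.8 -178.5   60. ] [ 9.000e+02 -1.000e-01  1.349e+02]
bl 9796 [ 652.7 -113.9   93.2] [ 498.1 -185.7   60. ] [822.2  -0.  135. ]
bl 36 [ 580.9 -389.9  134. ] [ 578.6 -400.   131.2] [ 582.2 -379.2  135. ]
bl 256 [ 599.6 -395.8   88.2] [ 597.3 -400.    60.8] [ 601.8 -391.   113.6]
```

```bash
python3 - <<'E'
from h import *
import pickle
t,s=pickle.load(open("c0.pkl","rb"))
for nm,c in(("top",t),("scene",s)):
    P=allpts(c);x,y,z=P[...,0],P[...,1],P[...,2];ok=c["depth"]>0
    # axis fit: points with z>64 around the stub; bins in x
    m=ok&(x>495)&(x<600)&(y>-150)&(y<-50)&(z>66)
    k=P[m]
    for a in range(495,600,5):
        b=k[(k[:,0]>=a)&(k[:,0]<a+5)]
        if len(b)>4: print(nm,a,len(b),"y",b[:,1].min().round(1),b[:,1].max().round(1),"ytop",np.median(b[b[:,2]>np.percentile(b[:,2],80)][:,1]).round(1),"zmax",np.percentile(b[:,2],[90,98]).round(1))
e=lambda l:[(385+u/4,115+v/4) for u,v in l]
L=[((122,530),(182,530)),((122,505),(185,503)),((117,445),(192,443)),((105,405),(205,405))]
for a,b in L:
    p=onz(t,e([a,b]),78);print("top edges",p[:,:2].round(1).tolist(),"w",np.linalg.norm(p[1]-p[0]).round(1),"mid",p.mean(0).round(1))
print("end",onz(t,e([(152,543)]),78-8))
crop(t,170+34,240+8,170+60,240+34,24,"t_head")
crop(t,395,200,455,260,12,"t_noz")
E
```

```text
top 495 18 y -108.3 -82.3 ytop -92.5 zmax [91.4 93.6]
top 500 54 y -107.7 -82.7 ytop -95.3 zmax [91.9 94.3]
top 505 39 y -107.4 -82.6 ytop -97.8 zmax [91.9 92.6]
top 510 41 y -107.6 -82.0 ytop -98.7 zmax [91.  92.9]
top 515 43 y -107.1 -82.2 ytop -96.6 zmax [92.4 93. ]
top 520 64 y -111.0 -76.7 ytop -92.2 zmax [95.9 98.3]
top 525 42 y -110.3 -76.3 ytop -97.2 zmax [97.6 98.1]
top 530 49 y -107.8 -77.2 ytop -94.3 zmax [95.  96.1]
top 535 50 y -134.4 -77.1 ytop -95.1 zmax [95.4 96.7]
top 540 51 y -108.0 -77.1 ytop -96.5 zmax [95.9 96.8]
top 545 52 y -132.2 -77.0 ytop -95.7 zmax [96.2 98.8]
top 550 63 y -137.8 -72.3 ytop -92.4 zmax [95.1 97.2]
top 555 99 y -137.3 -70.4 ytop -93.1 zmax [102. 103.]
top 560 36 y -125.9 -71.7 ytop -90.9 zmax [101.9 102.8]
top 565 45 y -135.2 -77.7 ytop -93.9 zmax [95.6 96.9]
top 570 50 y -134.7 -77.3 ytop -93.6 zmax [95.6 96.5]
top 575 73 y -127.1 -72.4 ytop -90.7 zmax [96.8 99.9]
top 580 73 y -132.8 -71.0 ytop -94.1 zmax [ 99.4 100.3]
top 585 63 y -134.6 -70.8 ytop -91.7 zmax [100.4 102.1]
top 590 65 y -136.3 -70.5 ytop -92.0 zmax [100.  102.2]
top 595 69 y
[... 889 characters left out ...]
 94.7]
scene 570 77 y -113.7 -84.6 ytop -97.1 zmax [93.6 94.5]
scene 575 139 y -119.0 -75.9 ytop -97.2 zmax [96.3 98.2]
scene 580 133 y -119.5 -82.2 ytop -96.6 zmax [98.4 99.4]
scene 585 109 y -118.2 -81.2 ytop -96.3 zmax [ 98.8 100. ]
scene 590 100 y -118.2 -82.4 ytop -96.9 zmax [ 99.1 100.2]
scene 595 112 y -118.5 -79.7 ytop -96.2 zmax [ 99.7 100.5]
top edges [[501.3, -82.2], [503.6, -109.9]] w 27.8 mid [502.4 -96.1  78. ]
top edges [[513.1, -81.6], [516.5, -110.8]] w 29.3 mid [514.8 -96.2  78. ]
top edges [[541.5, -78.0], [545.4, -112.9]] w 35.1 mid [543.4 -95.4  78. ]
top edges [[560.3, -71.5], [564.3, -118.3]] w 47.0 mid [562.3 -94.9  78. ]
end [[498.03575845 -97.6942033   70.        ]]
```

View pics/t_head.png

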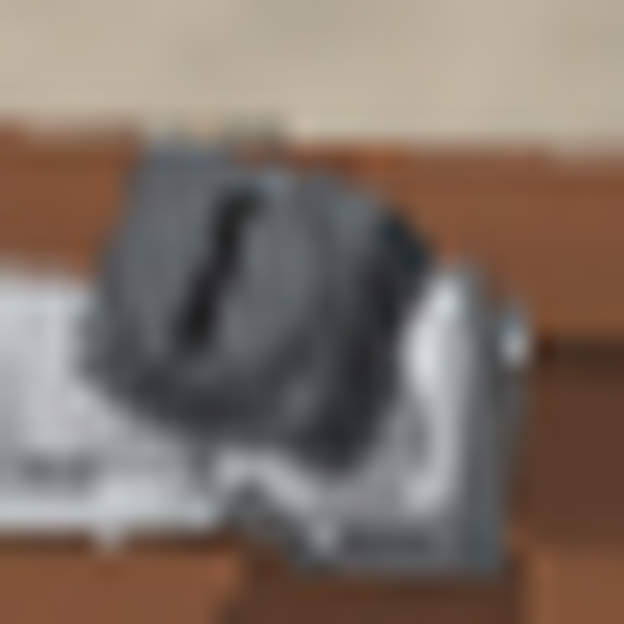

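View pics/t_noz.png

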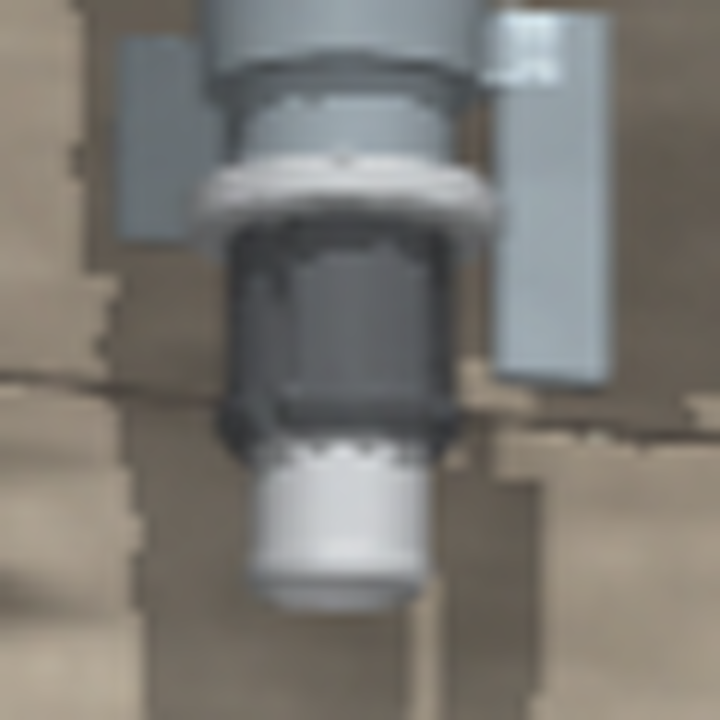

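```bash
cat >> h.py <<'E'
def goal(p,phi,s=None):
    """tool-frame shift (m) and turn (deg) to TCP p (mm), tool down, jaw axis angle phi deg"""
    s=s or state();Rt=R.from_rotvec(s["orientation"]);a=np.radians(phi)
    y=np.array([np.cos(a),np.sin(a),0]);z=np.array([0,0,-1.]);x=np.cross(y,z)
    G=R.from_matrix(np.c_[x,y,z])
    d=Rt.inv().apply(np.array(p)-s["position"])/1000;r=(Rt.inv()*G).as_rotvec(degrees=True)
    print("shift",d.round(4),"turn",r.round(2),"dist",np.linalg.norm(d).round(3));return d,r
def tell():
    s=state();Rt=R.from_rotvec(s["orientation"]).as_matrix()
    print("t",round(s["time"],2),"p",s["position"].round(1),"phi",np.degrees(np.arctan2(Rt[1,1],Rt[0,1])).round(2),"zax",Rt[:,2].round(3),"q",s["joint_pos"].round(3),"F",s["wrist_force"].round(1),"T",s["wrist_torque"].round(3),"gap",round(s["finger_gap"],1));return s
E
python3 - <<'E'
from h import *
tell();goal([443,281,200],70)
c=camera("wrist")
for h in(200,150,100): print(proj(c,state()["position"]+[0,0,h-213-100+0]))
E
```

```text
t 0.25 p [212.7 666.7 213.6] phi 72.31 zax [-0. -0. -1.] q [ 1.229  0.379  1.734 -0.     1.029 -0.033] F [-0.6 -0.2 -0.2] T [0.005 0.027 0.072] gap 91.3
shift [-0.3367 -0.2975  0.0138] turn [-0.03 -0.    2.31] dist 0.449
[[320.36176837 234.62403729]]
[[320.34700301 223.53280291]]
[[320.33594135 215.2217378 ]]
```

```bash
python3 -m inch '-0.031 -0.027 0 0 0 0; -0.062 -0.054 0 0 0 0; -0.093 -0.081 0 0 0 0; -0.124 -0.108 0 0 0 0; -0.155 -0.135 0 0 0 0' 0.5;python3 -m inch '-0.031 -0.027 0 0 0 0; -0.062 -0.054 0 0 0 0; -0.093 -0.081 0 0 0 0; -0.124 -0.108 0 0 0 0; -0.155 -0.135 0 0 0 0'; python3 -c "
from h import *
tell();goal([443,281,200],70)"
```

```text
time: 0.72
position: [319.8, 489.4, 213.8]
orientation: [0.482, 3.104, -0.0]
wrist_force: [0.5, 0.9, 0.9]
finger_gap: 60.7
time: 1.13
position: [427.2, 311.9, 214.0]
orientation: [0.482, 3.104, 0.0]
wrist_force: [1.3, -0.1, 0.5]
finger_gap: 45.7
t 1.13 p [427.2 311.9 214. ] phi 72.34 zax [ 0. -0. -1.] q [ 0.587  0.108  2.079 -0.     0.954 -0.676] F [ 1.3 -0.1  0.5] T [ 0.059 -0.096  0.005] gap 45.7
shift [-0.0244 -0.0246  0.014 ] turn [0.01 0.02 2.34] dist 0.037
```

```bash
python3 -m inch '-0.024 -0.025 0.014 0 0 2.3; -0.024 -0.025 0.014 0 0 2.3;-0.024 -0.025 0.014 0 0 2.3'; python3 -c "
from h import *
tell();c=camera('wrist');cv2.imwrite('pics/w1.png',c['image'][:,:,::-1]);crop(c,220,160,420,300,4,'w1c')
import pickle;pickle.dump(c,open('w1.pkl','wb'))"
```

```text
time: 1.38
position: [442.9, 279.2, 199.6]
orientation: [-0.549, -3.093, 0.001]
wrist_force: [0.5, 0.9, -0.1]
finger_gap: 45.3
t 1.38 p [442.9 279.2 199.6] phi 69.87 zax [-0. -0. -1.] q [ 0.518  0.12   2.097 -0.     0.925 -0.701] F [ 0.5  0.9 -0.1] T [-0.004 -0.013  0.008] gap 45.3
```

View pics/w1.png

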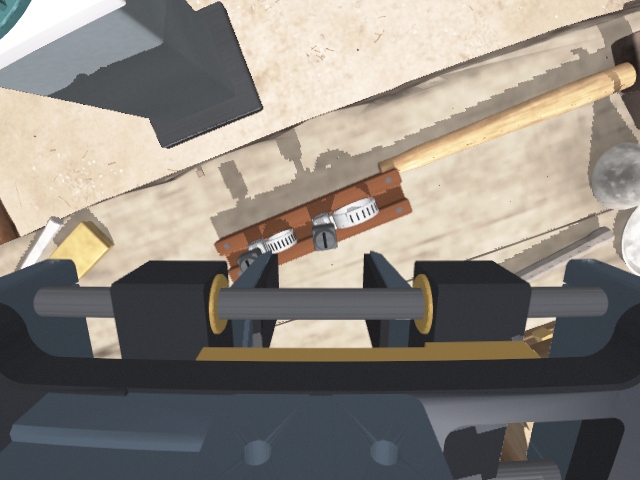

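View pics/w1c.png

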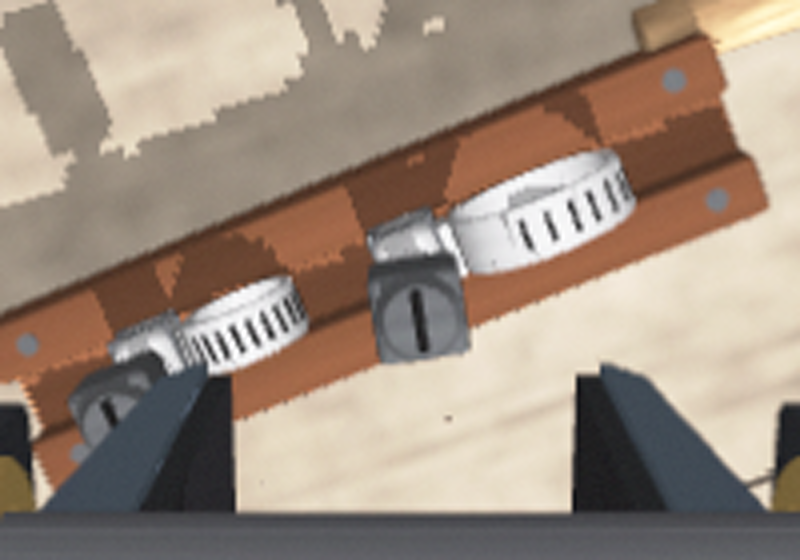

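```bash
python3 - <<'E'
from h import *
import pickle
c=pickle.load(open('w1.pkl','rb'));t,s=pickle.load(open("c0.pkl","rb"))
e=lambda l:[(220+u/4,160+v/4) for u,v in l]
P=onz(c,e([(373,292),(460,281),(469,352),(382,364)]),100);print(P.round(1).tolist(),np.linalg.norm(np.diff(P,axis=0),axis=1).round(1))
ang=lambda d:np.degrees(np.arctan2(d[1],d[0])).round(1)
print("edges",ang(P[1]-P[0]),ang(P[2]-P[3]),ang(P[3]-P[0]),ang(P[2]-P[1]),"ctr",P.mean(0).round(1))
S=onz(c,e([(415,290),(423,352)]),100);print("slot",ang(S[1]-S[0]),S.mean(0))
print("depth at head",dep(c,e([(400,330),(440,310),(421,322)])).round(1).tolist())
rc=onz(c,e([(700,35),(770,195)]),26);print("rack end",rc.round(1).tolist(), ang(rc[0]-rc[1]))
r2=onz(c,e([(0,320),(700,35)]),26);print("rack edge",ang(r2[1]-r2[0]))
r2=onz(c,e([(240,415),(770,200)]),26);print("rack edge",ang(r2[1]-r2[0]))
h=lambda l:[(204+u/24,248+v/24) for u,v in l]
S=onz(t,h([(240,200),(190,345)]),100);print("top slot",ang(S[0]-S[1]),S.mean(0).round(1))
k=proj(t,P);print("wrist head corners in t_head px",((k-[204,248])*24).round(0).tolist())
E
```

```text
[[436.6, 275.2, 100.0], [440.6, 293.0, 100.0], [455.7, 289.7, 100.0], [451.8, 271.6, 100.0]] [18.2 15.4 18.5]
edges 77.3 78.0 -13.5 -12.5 ctr [446.2 282.4 100. ]
slot -12.8 [445.77877739 282.08889954 100.        ]
depth at head [[446.0, 277.8, 101.0], [444.9, 287.1, 100.6], [445.8, 282.5, 101.2]]
rack end [[417.6, 369.4, 26.0], [463.1, 374.5, 26.0]] -173.6
rack edge 92.0
rack edge 92.7
top slot -11.7 [444.1 282.8 100. ]
wrist head corners in t_head px [[301.0, 380.0], [74.0, 307.0], [144.0, 114.0], [375.0, 184.0]]
```

```bash
python3 -c "
from h import *
tell();goal([445,282.3,130],77.4);goal([445,282.3,71],77.4)"
```

```text
t 1.43 p [442.7 280.4 200. ] phi 69.97 zax [ 0. -0. -1.] q [ 0.52   0.12   2.096 -0.     0.926 -0.701] F [-0.2 -0.2 -0.5] T [0.054 0.021 0.018] gap 45.6
shift [-0.0015  0.0026  0.07  ] turn [-0.    0.01 -7.43] dist 0.07
shift [-0.0015  0.0026  0.129 ] turn [-0.    0.01 -7.43] dist 0.129
```

```bash
python3 -m inch '-0.0015 0.0026 0.02 0 0 -4; -0.0015 0.0026 0.045 0 0 -7.4; -0.0015 0.0026 0.065 0 0 -7.4;-0.0015 0.0026 0.07 0 0 -7.4'; python3 -c "
from h import *
tell();goal([445,282.3,71],77.4)
c=camera('wrist');cv2.imwrite('pics/w2.png',c['image'][:,:,::-1])
crop(c,220,160,420,300,4,'w2c')"
```

```text
time: 1.77
position: [443.2, 282.8, 127.7]
orientation: [-0.342, -3.12, 0.003]
wrist_force: [-0.4, -0.7, -0.3]
finger_gap: 45.7
t 1.77 p [443.2 282.8 127.7] phi 77.48 zax [-0.003 -0.002 -1.   ] q [ 0.524  0.237  2.121  0.     0.786 -0.829] F [-0.4 -0.7 -0.3] T [ 0.006  0.063 -0.004] gap 45.7
shift [-0.002  -0.      0.0567] turn [-0.12 -0.13  0.08] dist 0.057
```

View pics/w2c.png

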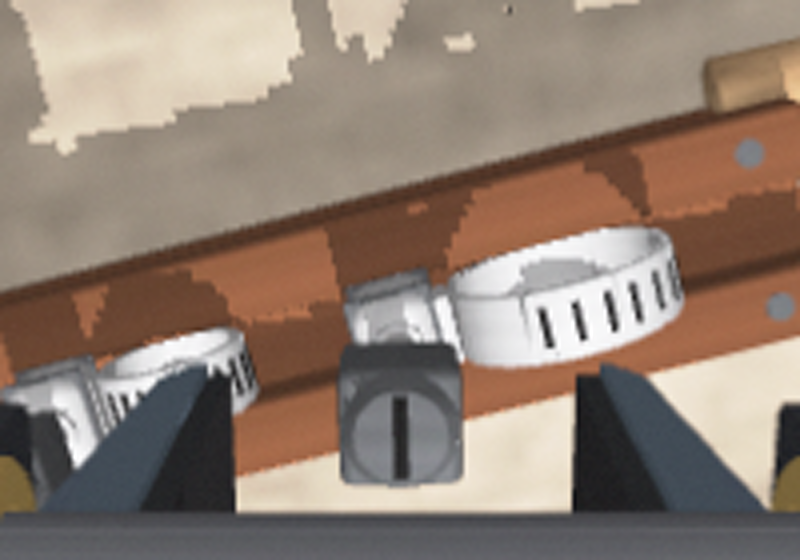

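```bash
python3 - <<'E'
from h import *
s=tell();c=camera("wrist")
P=onz(c,[(220+u/4,160+v/4) for u,v in [(342,375),(462,375),(462,485),(342,485)]],100);print(P.round(1).tolist(),P.mean(0),np.linalg.norm(np.diff(P,axis=0),axis=1))
Rt=R.from_rotvec(s["orientation"]);print("in tool",Rt.inv().apply(P.mean(0)-s["position"]))
E
python3 -m inch '-0.001 0 0.015 0 0 0;-0.002 0 0.03 0 0 0;-0.002 0 0.045 0 0 0;-0.002 0 0.055 0 0 0;-0.002 0 0.057 0 0 0'; python3 -c "
from h import *
tell()"
```

```text
t 1.82 p [443.5 282.8 128.1] phi 77.44 zax [-0.003 -0.002 -1.   ] q [ 0.523  0.236  2.121  0.     0.787 -0.828] F [-1.1 -0.3 -0.5] T [-0.012  0.081 -0.004] gap 45.4
[[434.1, 275.4, 100.0], [438.1, 293.6, 100.0], [455.9, 289.8, 100.0], [451.8, 271.2, 100.0]] [444.96452846 282.49593982 100.        ] [18.63147853 18.15538421 19.02892157]
in tool [-1.57138861  0.1029226  28.14576093]
time: 2.28
position: [445.8, 282.8, 72.2]
orientation: [-0.343, -3.121, 0.002]
wrist_force: [0.2, 0.0, -1.2]
finger_gap: 45.5
t 2.28 p [445.8 282.8  72.2] phi 77.45 zax [-0.002 -0.001 -1.   ] q [ 0.521  0.337  2.128  0.     0.679 -0.83 ] F [ 0.2  0.  -1.2] T [ 0.019 -0.011 -0.026] gap 45.5
```

```bash
python3 -m inch '0 0 0 0 0 0;0 0 0 0 0 0;0 0 0 0 0 0;0 0 0 0 0 0;0 0 0 0 0 0' 1;python3 -m inch '0 0 0 0 0 0;0 0 0 0 0 0;0 0 0 0 0 0'; python3 -c "
from h import *
tell();c=camera('scene');crop(c,200,100,360,260,5,'s3')"
```

```text
time: 2.7
position: [446.1, 283.0, 72.8]
orientation: [-0.343, -3.122, 0.001]
wrist_force: [-0.1, -0.5, 2.4]
finger_gap: 20.0
time: 2.95
position: [446.1, 283.0, 72.9]
orientation: [-0.343, -3.122, 0.001]
wrist_force: [-0.3, -0.5, 0.2]
finger_gap: 19.5
t 2.95 p [446.1 283.   72.9] phi 77.44 zax [-0.001 -0.001 -1.   ] q [ 0.521  0.336  2.128  0.     0.679 -0.83 ] F [-0.3 -0.5  0.2] T [-0.023  0.041  0.018] gap 19.5
```

View pics/s3.png

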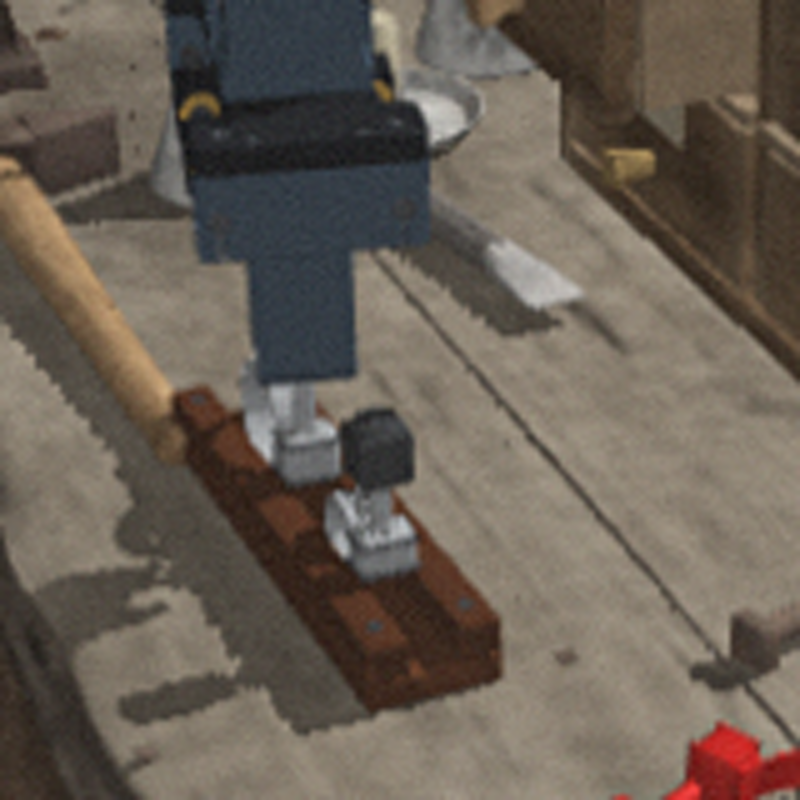

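```bash
python3 -m inch '0 0 -0.01 0 0 0;0 0 -0.03 0 0 0;0 0 -0.055 0 0 0;0 0 -0.08 0 0 0;0 0 -0.097 0 0 0'; python3 -c "
from h import *
tell();goal([474,-132.5,170],76.5)"
```

```text
time: 3.42
position: [446.6, 283.3, 172.5]
orientation: [0.343, 3.123, 0.0]
wrist_force: [1.6, -0.0, -2.0]
finger_gap: 19.7
t 3.42 p [446.6 283.3 172.5] phi 77.45 zax [ 0.  0. -1.] q [ 0.521  0.168  2.101 -0.     0.873 -0.83 ] F [ 1.6 -0.  -2. ] T [ 0.03  -0.083  0.003] gap 19.7
shift [-0.1171 -0.3999  0.0025] turn [0.01 0.01 0.95] dist 0.417
```

```bash
python3 -m inch '-0.005 -0.017 0 0 0 0;-0.014 -0.048 0 0 0 0;-0.024 -0.08 0 0 0 0;-0.033 -0.113 0 0 0 0;-0.042 -0.145 0 0 0 0.5';python3 -m inch '-0.0095 -0.033 0 0 0 0;-0.019 -0.066 0 0 0 0;-0.028 -0.098 0 0 0 0;-0.037 -0.13 0 0 0 0;-0.046 -0.16 0 0 0 0.5'; python3 -c "
from h import *
tell();goal([474,-132.5,170],76.5)"
```

```text
time: 3.83
position: [455.8, 131.3, 173.2]
orientation: [0.356, 3.121, 0.0]
wrist_force: [1.0, -0.5, -2.8]
finger_gap: 19.9
time: 4.25
position: [464.2, -36.8, 173.9]
orientation: [0.369, 3.119, 0.0]
wrist_force: [0.2, 0.1, -2.5]
finger_gap: 19.5
t 4.25 p [464.2 -36.8 173.9] phi 76.49 zax [ 0.001  0.    -1.   ] q [-0.129  0.062  2.219  0.     0.859 -1.464] F [ 0.2  0.1 -2.5] T [-0.003 -0.079 -0.018] gap 19.5
shift [-0.0319 -0.0908  0.0039] turn [ 0.02  0.06 -0.01] dist 0.096
```

```bash
python3 -m inch '-0.01 -0.03 0.01 0 0 0;-0.021 -0.06 0.02 0 0 0;-0.03 -0.085 0.03 0 0 0;-0.032 -0.091 0.04 0 0 0;-0.032 -0.091 0.045 0 0 0';python3 -c "
from h import *
import pickle
tell();t=camera('top');s=camera('scene');w=camera('wrist');pickle.dump((t,s,w),open('c4.pkl','wb'))
crop(t,395,180,475,280,8,'t4');crop(s,340,190,480,310,5,'s4');crop(w,180,140,460,300,2,'w4')"
```

```text
time: 4.67
position: [473.8, -134.1, 128.4]
orientation: [0.373, 3.119, 0.001]
wrist_force: [-0.8, 0.3, -2.1]
finger_gap: 19.4
t 4.67 p [ 473.8 -134.1  128.4] phi 76.35 zax [ 0.  0. -1.] q [-3.230e-01  1.850e-01  2.187e+00  1.000e-03  7.700e-01 -1.656e+00] F [-0.8  0.3 -2.1] T [0.028 0.011 0.02 ] gap 19.4
```

View pics/t4.png

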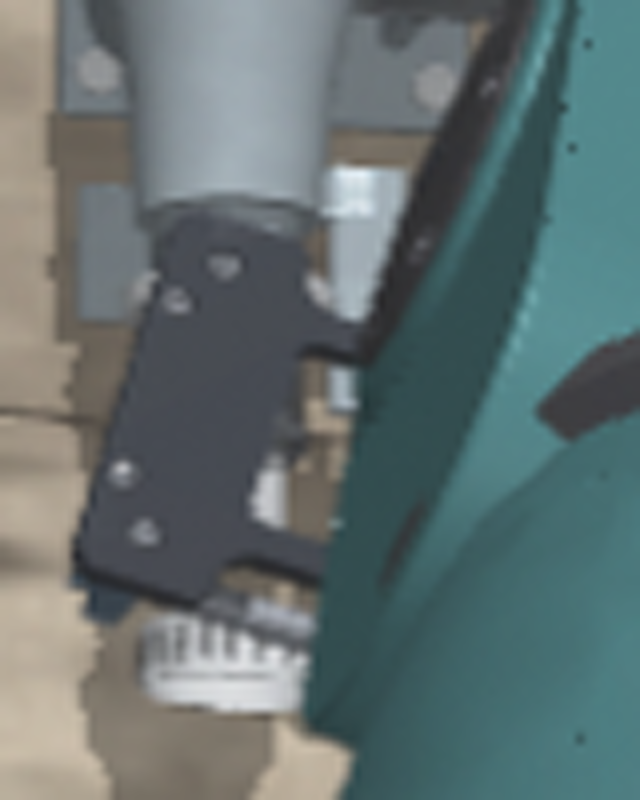

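View pics/s4.png

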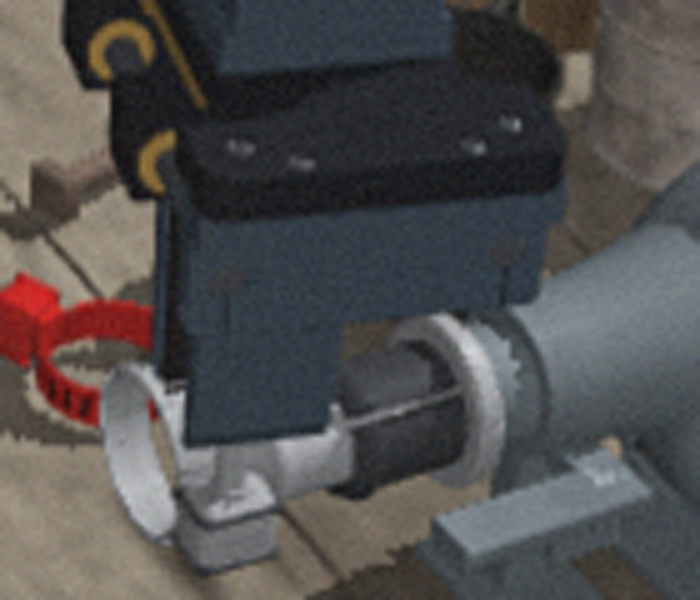

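View pics/w4.png

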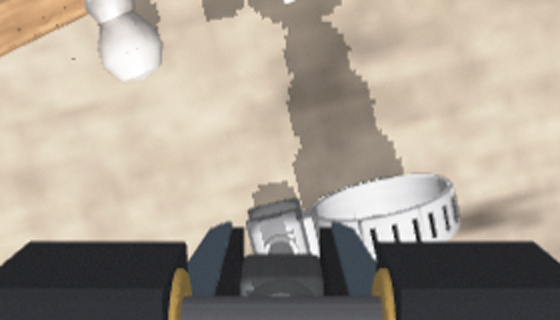

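```bash
python3 -c "
from h import *
import pickle
t,s,w=pickle.load(open('c4.pkl','rb'))
crop(s,355,250,425,310,11,'s4a');crop(w,290,215,440,285,5,'w4a')
t,s=pickle.load(open('c0.pkl','rb'));crop(s,380,245,445,300,12,'s0a')"
```

```text
(no output)
```

View pics/s4a.png

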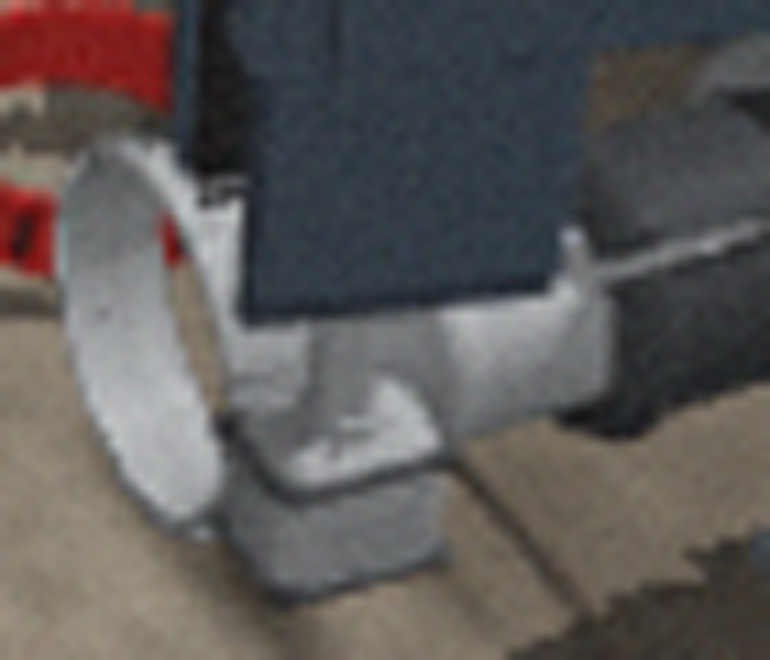

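View pics/s0a.png

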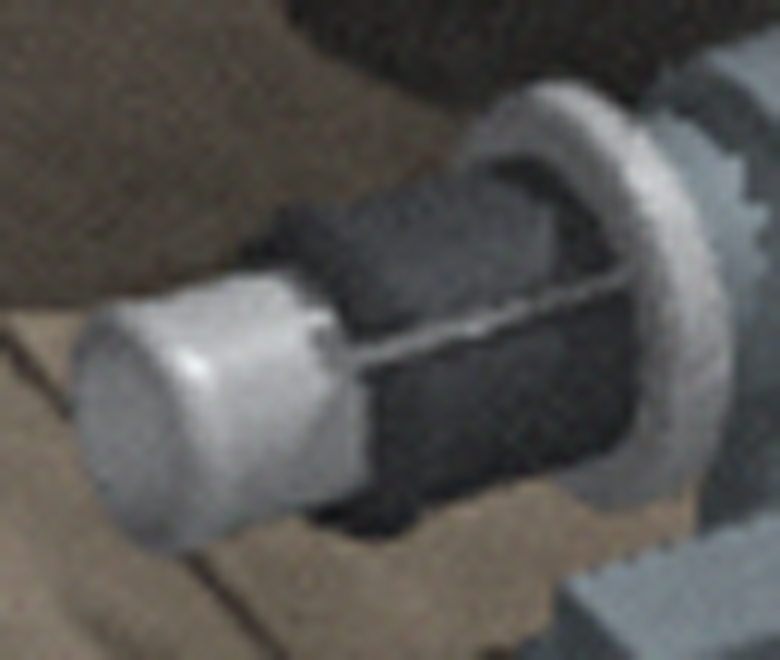

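View pics/w4a.png

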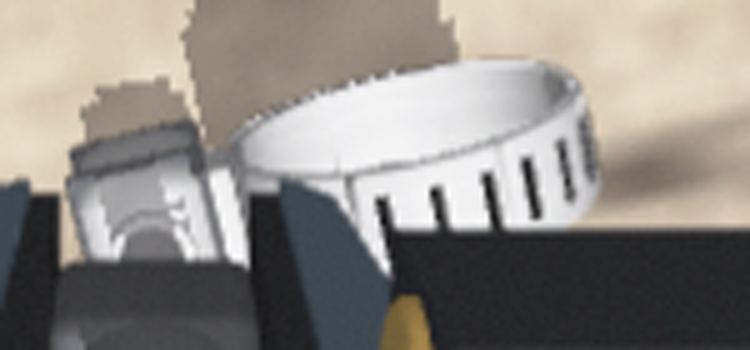

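```bash
cat > fit.py <<'E'
from h import *
import pickle
from scipy.optimize import least_squares
t4,s4,w4=pickle.load(open('c4.pkl','rb'));t0,s0=pickle.load(open('c0.pkl','rb'))
a=np.linspace(0,2*np.pi,60,endpoint=False)
cyl=lambda x0,x1,r:np.array([(x,r*np.cos(b),r*np.sin(b)) for x in(x0,x1) for b in a])
box=np.array([(x,y,z) for x in(-11,11) for y in(-26,-43) for z in(-10,11)],float)
U=lambda l,sc,o:[(o[0]+u/sc,o[1]+v/sc) for u,v in l]
def pose(x,y,z,yaw,P,roll=0): return R.from_euler('ZX',[yaw,roll]).apply(P)+[x,y,z]
def res(c,P,pts,off=(0,0)):
    h=cv2.convexHull((proj(c,P)+np.array(off)).astype(np.float32));return [cv2.pointPolygonTest(h,(float(u),float(v)),True) for u,v in pts]
o=(380,245)
SN=U([(100,475),(150,540),(180,292),(230,280),(240,533),(200,547)],12,o);SL=U([(375,537),(335,525),(290,205),(262,230)],12,o);SC=U([(475,130),(500,100),(600,505)],12,o)
o=(395,200)
TN=U([(252,550),(255,500),(426,550),(430,500),(335,608)],12,o);TL=U([(218,425),(460,425)],12,o);TC=U([(195,200),(492,205)],12,o)
o=(355,250)
SR=U([(62,230),(70,330),(95,420),(130,490),(185,532),(75,170),(110,138)],11,o);SB=U([(270,592),(365,580),(447,500),(435,562)],11,o)
o=(395,180);TR=U([(140,655),(143,680),(155,702),(220,710),(290,712)],8,o)
def f(p,full=False):
    sx,sy,sz,syaw,cx,cy,cz,cyaw,r,ou,ov,roll=p
    S=lambda P:pose(sx,sy,sz,syaw,P);C=lambda P:pose(cx,cy,cz,cyaw,P,roll);of=(ou,ov)
    g=[res(s0,S(cyl(-48.5,-25,14)),SN),res(s0,S(cyl(-21.5,-20.5,19.2)),SL),res(s0,S(cyl(7,12,24.5)),SC),
     res(t0,S(cyl(-48.5,-25,14)),TN,of),res(t0,S(cyl(-21.5,-20.5,19.2)),TL,of),res(t0,S(cyl(7,12,24.5)),TC,of),
     res(s4,C(cyl(-7,7,r)),SR),res(s4,C(box),SB),res(t4,C(cyl(-7,7,r)),TR,of)]
    if full:
        for n,k in zip("SN SL SC TN TL TC SR SB TR".split(),g): print(n,np.round(k,2))
    return np.r_[np.concatenate(g),(r-23)/1.5,(sz-78)/3,roll/.02,(ou/1.5),ov/1.5, (syaw-.025)/.03,(cyaw-.03)/.03]
p=least_squares(f,[547,-97,78,.025,472,-98,90,.03,23,0,0,0],x_scale=[1,1,1,.02,1,1,1,.02,1,1,1,.02],diff_step=1e-4).x
f(p,True);print(p.round(3))
d=R.from_euler('Z',-p[3]).apply(p[4:7]-p[:3]);print("clamp in seat",d.round(2),"yaw diff deg",np.degrees(p[7]-p[3]).round(2))
E
python3 fit.py
```

```text
SN [ 0.85  0.98  0.65  0.8  -0.1  -0.28]
SL [-0.01 -0.72 -0.03 -0.4 ]
SC [0.74 0.16 1.01]
TN [ 0.31  0.38  0.51  0.33 -0.43]
TL [-0.86  0.31]
TC [-0.01  1.24]
SR [ 0.83  0.42 -0.11 -0.72 -1.32  1.12  0.47]
SB [0.9  1.35 1.03 1.09]
TR [-0.23  0.29 -0.58 -0.2  -0.28]
[ 5.49252e+02 -9.66620e+01  7.58150e+01  6.00000e-03  4.71859e+02
 -9.94720e+01  9.04790e+01  4.00000e-03  2.27460e+01  0.00000e+00
  0.00000e+00  0.00000e+00]
clamp in seat [-77.41  -2.38  14.66] yaw diff deg -0.09
```

```bash
python3 - <<'E'
s=open('fit.py').read()
i=s.index("p=least_squares")
j=s.index("f(p,True)")
s=s[:i]+"""p0=np.array([547,-97,78,.025,472,-98,90,.03,23,0,0,0.]);sc=np.array([1,1,1,.02,1,1,1,.02,1,1,1,.02])
q=least_squares(lambda q:f(p0+(q-10)*sc),np.full(12,10.),diff_step=.02,loss='soft_l1').x;p=p0+(q-10)*sc
"""+s[j:]
open('fit.py','w').write(s)
E
python3 fit.py
```

```text
SN [0.47 0.82 0.35 0.56 0.2  0.07]
SL [-0.15 -0.98 -0.22 -0.63]
SC [0.82 0.25 0.7 ]
TN [ 0.34  0.49  0.46  0.2  -0.1 ]
TL [-0.33  0.32]
TC [0.29 0.79]
SR [ 0.63  0.25 -0.26 -0.83 -1.26  0.84  0.22]
SB [0.35 1.18 1.4  0.9 ]
TR [-0.04  0.46 -0.    0.32  0.18]
[ 5.50077e+02 -9.60060e+01  7.53250e+01  2.40000e-02  4.72337e+02
 -9.92820e+01  8.99640e+01  9.00000e-03  2.27120e+01 -8.10000e-02
  7.23000e-01 -1.80000e-02]
clamp in seat [-77.8   -1.44  14.64] yaw diff deg -0.84
```

```bash
python3 -m inch '0 0.0018 0.007 0 0 -0.5;-0.005 0.003 0.0133 0 0 -0.5;-0.013 0.005 0.0133 0 0 -0.5;-0.0209 0.007 0.0133 0 0 -0.5;-0.0209 0.007 0.0133 0 0 -0.5';python3 -c "
from h import *
import pickle
tell();t=camera('top');s=camera('scene');w=camera('wrist');pickle.dump((t,s,w),open('c5.pkl','wb'))
crop(t,395,180,475,280,8,'t5');crop(s,365,240,445,310,10,'s5');crop(w,260,180,460,290,4,'w5')"
```

```text
time: 5.23
position: [497.9, -129.9, 116.0]
orientation: [0.354, 3.12, 0.001]
wrist_force: [0.3, -0.5, -2.3]
finger_gap: 20.0
t 5.23 p [ 497.9 -129.9  116. ] phi 77.05 zax [ 0.002  0.    -1.   ] q [-3.010e-01  2.390e-01  2.149e+00  1.000e-03  7.530e-01 -1.646e+00] F [ 0.3 -0.5 -2.3] T [-0.033  0.01   0.016] gap 20.0
```

View pics/s5.png

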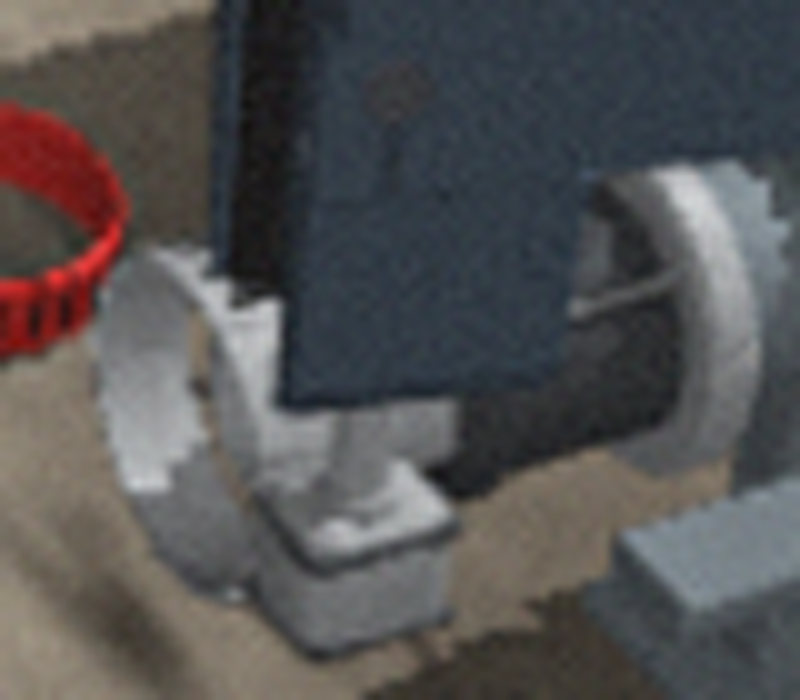

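View pics/t5.png

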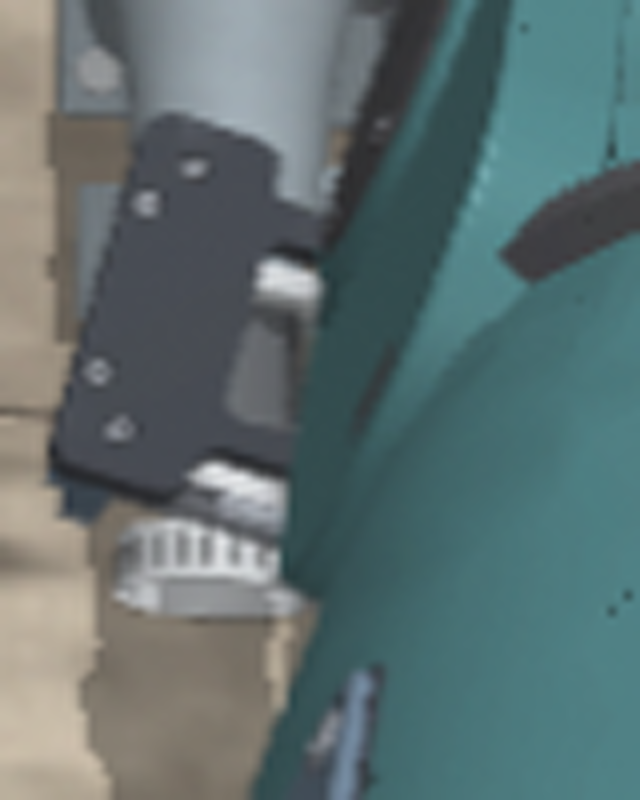

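View pics/w5.png

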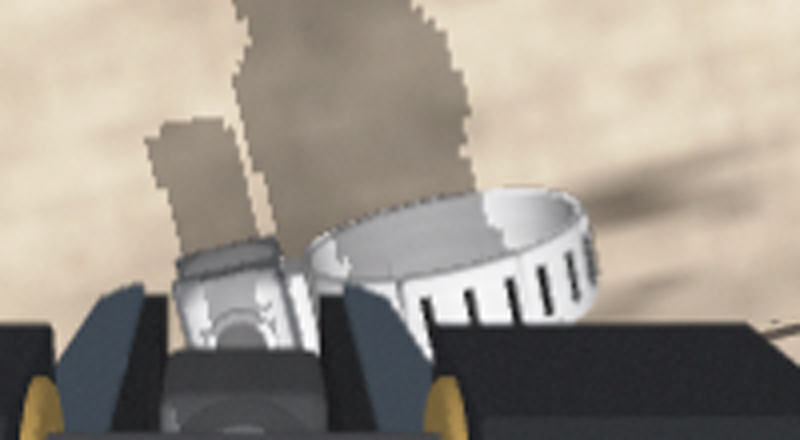

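```bash
python3 - <<'E'
s=open('fit.py').read()
s=s.replace("c4.pkl","c5.pkl")
i=s.index("o=(355,250)");j=s.index("def f(p")
s=s[:i]+"""o=(365,240)
SR=U([(95,345),(110,430),(140,520),(190,582),(235,603),(110,285),(150,250)],10,o);SB=U([(290,640),(385,642),(450,560),(445,618)],10,o)
o=(395,180);TR=U([(113,590),(125,605),(160,613),(220,615),(285,613)],8,o)
"""+s[j:]
open('fit5.py','w').write(s)
E
python3 fit5.py; python3 -c "
from h import *
tell()"
```

```text
SN [0.47 0.81 0.36 0.56 0.2  0.07]
SL [-0.15 -0.99 -0.22 -0.63]
SC [0.82 0.25 0.7 ]
TN [ 0.33  0.49  0.47  0.2  -0.09]
TL [-0.32  0.33]
TC [0.29 0.79]
SR [ 0.06  0.25 -0.34 -0.44 -1.52  0.77  0.43]
SB [0.44 0.9  1.87 1.36]
TR [0.35 0.09 0.06 0.34 0.01]
[ 5.50026e+02 -9.60960e+01  7.54060e+01  2.40000e-02  4.97451e+02
 -9.41010e+01  7.53090e+01  2.10000e-02  2.30550e+01 -1.33000e-01
  7.10000e-01 -1.90000e-02]
clamp in seat [-52.51   3.23  -0.1 ] yaw diff deg -0.12
t 5.38 p [ 495.8 -129.9  115.6] phi 77.02 zax [ 0.     0.001 -1.   ] q [-3.020e-01  2.370e-01  2.152e+00  1.000e-03  7.530e-01 -1.647e+00] F [ 0.4  1.2 -1.7] T [-0.015  0.002  0.016] gap 19.8
```

```bash
python3 -m inch '-0.0006 -0.0028 0 0 0 0;-0.006 -0.0012 0 0 0 0;-0.012 0.0003 0 0 0 0;-0.0171 0.0016 0 0 0 0;-0.0171 0.0016 0 0 0 0';python3 -m inch '0 0 0 0 0 0;0 0 0 0 0 0' ;python3 -c "
from h import *
import pickle
tell();t=camera('top');s=camera('scene');w=camera('wrist');pickle.dump((t,s,w),open('c6.pkl','wb'))
crop(t,395,180,475,280,8,'t6');crop(s,365,240,445,310,10,'s6');crop(w,260,180,460,290,4,'w6')"
```

```text
time: 5.8
position: [514.2, -132.3, 115.9]
orientation: [0.355, 3.121, 0.001]
wrist_force: [-0.4, -0.0, -2.7]
finger_gap: 19.7
time: 5.97
position: [514.3, -132.3, 115.8]
orientation: [0.355, 3.121, 0.001]
wrist_force: [-0.2, 0.6, -1.8]
finger_gap: 19.9
t 5.97 p [ 514.3 -132.3  115.8] phi 77.03 zax [ 0.001  0.    -1.   ] q [-2.960e-01  2.630e-01  2.116e+00  1.000e-03  7.610e-01 -1.641e+00] F [-0.2  0.6 -1.8] T [-0.05   0.005  0.035] gap 19.9
```

View pics/s6.png

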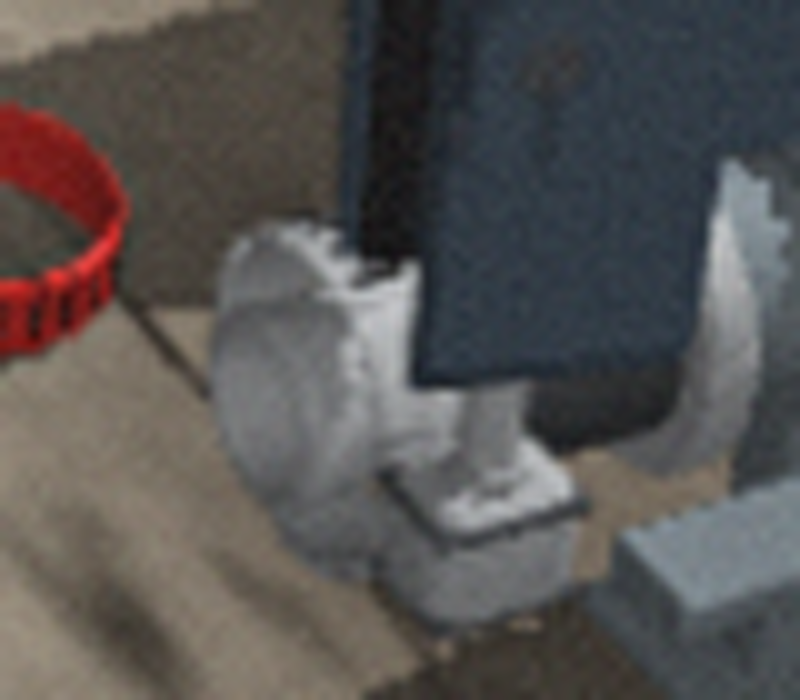

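View pics/t6.png

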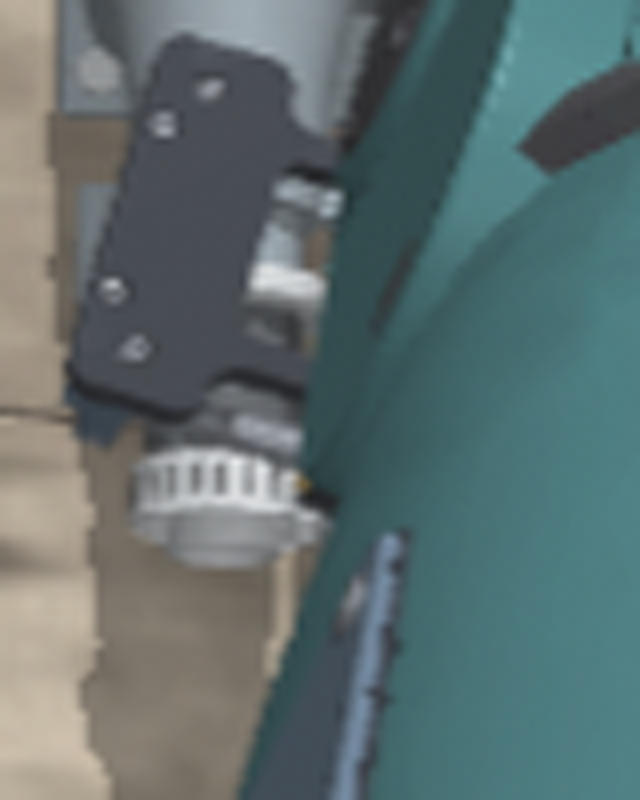

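View pics/w6.png

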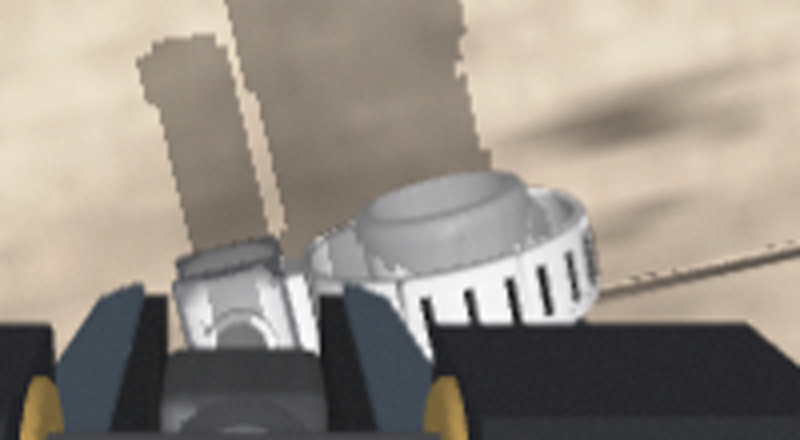

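```bash
python3 - <<'E'
s=open('fit.py').read()
s=s.replace("c4.pkl","c6.pkl")
i=s.index("o=(355,250)");j=s.index("def f(p")
s=s[:i]+"""o=(365,240)
SR=U([(225,265),(250,236),(350,575),(290,538),(215,310)],10,o);SB=U([(415,612),(510,618),(580,540),(572,598)],10,o)
o=(395,180);TR=U([(130,500),(131,520),(145,540)],8,o)
o=(260,180);WN=U([(358,215),(525,190),(440,174),(480,170),(400,187),(532,210)],4,o);WR=U([(305,255),(598,265),(590,285),(583,210),(312,235),(570,194)],4,o)
"""+s[j:]
s=s.replace("roll=p","roll,wu,wv=p").replace("res(t4,C(cyl(-7,7,r)),TR,of)]","res(t4,C(cyl(-7,7,r)),TR,of),res(w4,C(cyl(-7,7,r)),WR,(wu,wv)),res(w4,S(cyl(-48.5,-25,14)),WN,(wu,wv))]")
s=s.replace("SB TR","SB TR WR WN").replace("ov/1.5,","ov/1.5,wu/6,wv/6,").replace("0,0,0.]","0,0,0.,0,0]").replace("1,1,.02])","1,1,.02,1,1])").replace("np.full(12","np.full(14")
s+="""
for c,n,(u0,v0,sc_,W,H) ,of in((s4,'s',(365,240,10,80,70),(0,0)),(t4,'t',(395,180,8,80,100),p[9:11]),(w4,'w',(260,180,4,200,110),p[12:14])):
    im=cv2.resize(c["image"][v0:v0+H,u0:u0+W,::-1],None,fx=sc_,fy=sc_,interpolation=cv2.INTER_CUBIC)
    for P,col in((pose(*p[:4],cyl(-49,-49,14)),(0,255,0)),(pose(*p[:4],cyl(7,7,24.5)),(0,255,0)),(pose(*p[4:8],cyl(-7,-7,p[8]),p[11]),(0,0,255)),(pose(*p[4:8],cyl(-7,-7,p[8]-2),p[11]),(255,0,255)),(pose(*p[4:8],cyl(7,7,p[8]),p[11]),(255,0,0))):
        q=((proj(c,P[:60])+np.array(of)-[u0,v0]+.5)*sc_).astype(np.int32);cv2.polylines(im,[q],True,col,1)
    cv2.imwrite(f'pics/ov_{n}.png',im)
"""
open('fit6.py','w').write(s)
E
python3 fit6.py
```

```text
SN [0.3  0.66 0.35 0.55 0.16 0.02]
SL [-0.25 -1.11 -0.26 -0.75]
SC [0.72 0.2  0.63]
TN [ 0.56  0.7   0.22 -0.04  0.03]
TL [-0.09  0.28]
TC [0.31 0.51]
SR [ 0.11  0.44 -1.26 -0.33 -0.15]
SB [1.05 0.74 0.83 0.83]
TR [-0.29 -0.06  0.01]
WR [ 0.42 -1.29  1.51 -0.   -0.97  0.91]
WN [ 0.66  0.49 -0.34  0.1   0.18 -0.21]
[ 5.51086e+02 -9.47610e+01  7.42220e+01  2.20000e-02  5.14125e+02
 -9.67940e+01  7.58790e+01  6.00000e-03  2.27810e+01  4.64000e-01
  1.30800e+00 -1.90000e-02 -9.33000e-01 -1.58900e+00]
clamp in seat [-37.    -1.2    1.66] yaw diff deg -0.97
```

View pics/ov_w.png

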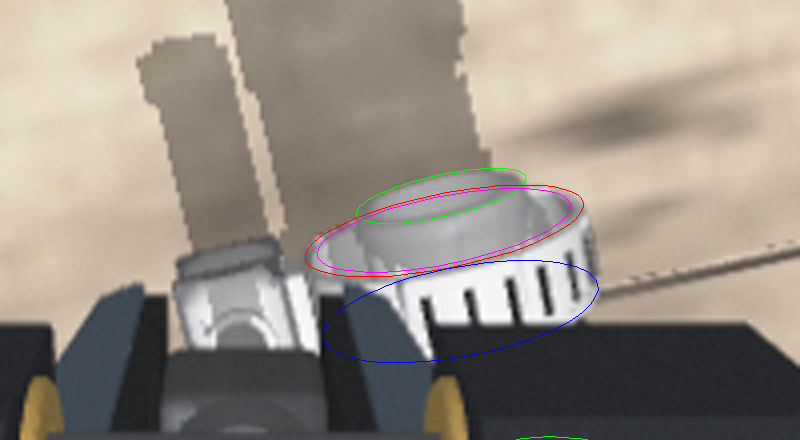

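View pics/ov_s.png

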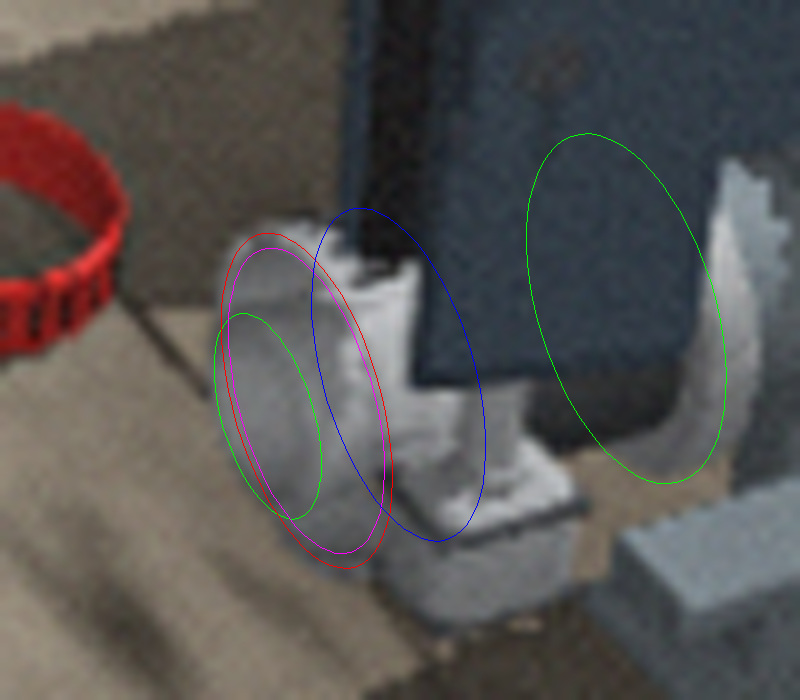

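View pics/ov_t.png

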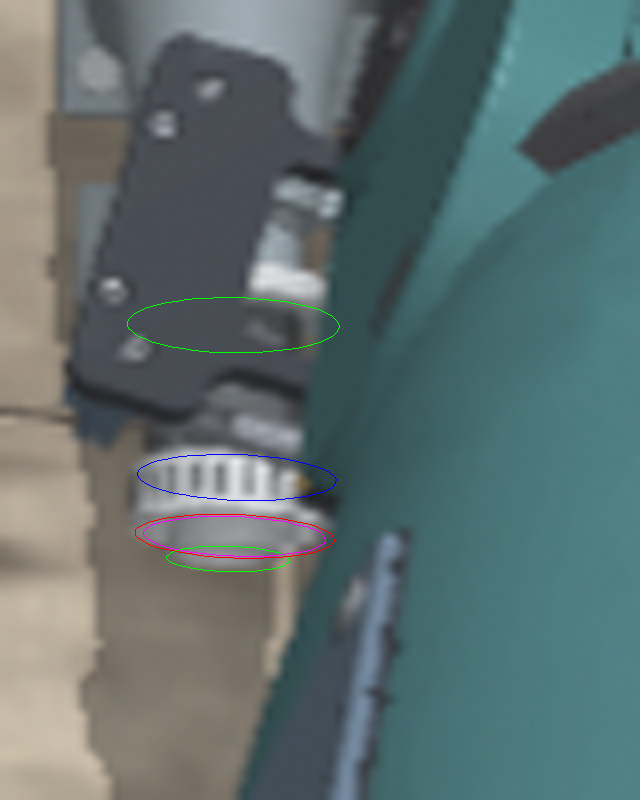

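```bash
python3 - <<'E'
from h import *
import pickle
t,s,w=pickle.load(open('c6.pkl','rb'))
o=lambda l:[(365+u/10,240+v/10) for u,v in l]
print("rest top",dep(s,o([(680,560),(700,570),(740,540),(700,550),(770,520)])).round(1).tolist())
print("housing top",dep(s,o([(440,500),(470,500),(480,515),(520,500),(550,500),(440,510)])).round(1).tolist())
print("housing front",dep(s,o([(450,580),(500,580),(550,570)])).round(1).tolist())
P=allpts(s)
k=P[300-40:310,405:425].reshape(-1,3);
# rest plane
m=(P[...,0]>535)&(P[...,0]<600)&(P[...,1]<-125)&(P[...,1]>-150)&(P[...,2]>55)&(P[...,2]<72);print("rest z median",m.sum(),np.median(P[m],0))
m=(P[...,0]>545)&(P[...,0]<700)&(P[...,1]<-60)&(P[...,1]>-260)&(abs(P[...,2])<12);print("bench/base",np.median(P[m],0))
m=(P[...,0]>420)&(P[...,0]<540)&(P[...,1]<-150)&(P[...,1]>-260)&(abs(P[...,2])<12);print("bench",m.sum(),np.median(P[m],0))
# housing top
m=(P[...,0]>495)&(P[...,0]<535)&(P[...,1]<-105)&(P[...,1]>-150);
print(np.histogram(P[m][:,2],bins=np.arange(55,125,2)))
E
```

```text
rest top [[545.1, -133.1, 62.3], [545.5, -137.2, 63.6], [553.6, -134.2, 63.7], [548.5, -132.6, 62.5], [561.4, -129.9, 61.4]]
housing top [[504.0, -136.9, 88.3], [508.0, -137.7, 87.6], [508.0, -140.2, 87.0], [513.5, -140.6, 88.0], [518.1, -140.6, 86.5], [504.0, -137.1, 86.9]]
housing front [[504.9, -139.7, 77.3], [511.5, -141.1, 76.0], [518.8, -141.4, 75.5]]
rest z median 490 [ 565.4426267  -135.72774182   62.66892165]
bench/base [ 612.09768729 -183.41433315   -1.43864747]
bench 6197 [ 477.26432908 -209.36462334   -1.64876774]
(array([ 3,  8,  0,  3,  1,  1,  7, 15, 40, 32, 41, 40, 44, 41, 43, 78, 86,
       41, 20, 18, 23, 27, 23,  8,  6,  1,  0,  0,  0,  7, 19, 18, 18, 18]), array([ 55,  57,  59,  61,  63,  65,  67,  69,  71,  73,  75,  77,  79,
        81,  83,  85,  87,  89,  91,  93,  95,  97,  99, 101, 103, 105,
       107, 109, 111, 113, 115, 117, 119, 121, 123]))
```

```bash
python3 -m inch '-0.001 0.002 0.0005 0 0 -0.5;-0.003 0.0022 0.0005 0 0 -0.5;-0.005 0.0026 0.0005 0 0 -0.5;-0.0065 0.0029 0.0005 0 0 -0.5;-0.0065 0.0029 0.0005 0 0 -0.5';python3 -m inch '0 0 0 0 0 0;0 0 0 0 0 0' ;python3 -c "
from h import *
import pickle
tell();t=camera('top');s=camera('scene');w=camera('wrist');pickle.dump((t,s,w),open('c7.pkl','wb'))
crop(t,395,180,475,280,8,'t7');crop(s,365,240,445,310,10,'s7');crop(w,260,180,460,290,4,'w7')"
```

```text
time: 6.53
position: [521.4, -130.9, 115.4]
orientation: [0.341, 3.122, 0.001]
wrist_force: [0.1, 0.1, -2.1]
finger_gap: 19.9
time: 6.7
position: [521.4, -130.9, 115.4]
orientation: [0.341, 3.122, 0.001]
wrist_force: [-0.4, -0.5, -2.0]
finger_gap: 20.0
t 6.7 p [ 521.4 -130.9  115.4] phi 77.52 zax [ 0.001  0.    -1.   ] q [-2.900e-01  2.730e-01  2.104e+00  1.000e-03  7.640e-01 -1.643e+00] F [-0.4 -0.5 -2. ] T [-0.029 -0.029  0.011] gap 20.0
```

View pics/w7.png

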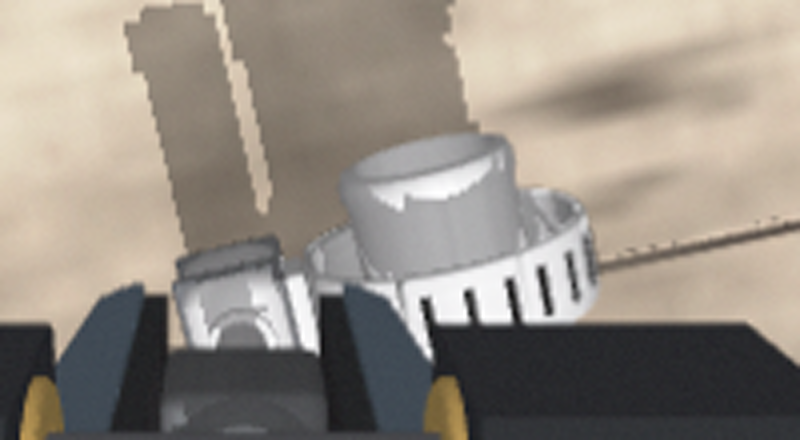

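View pics/t7.png

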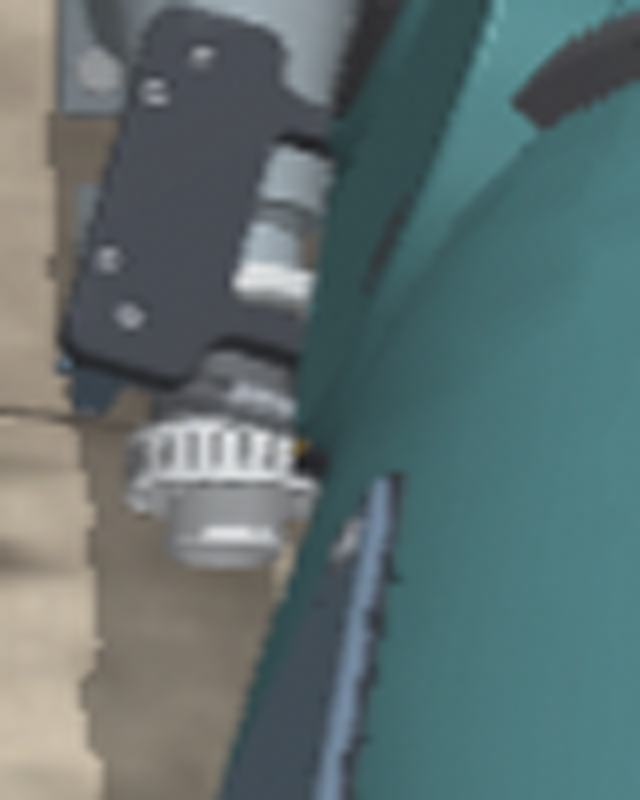

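View pics/s7.png

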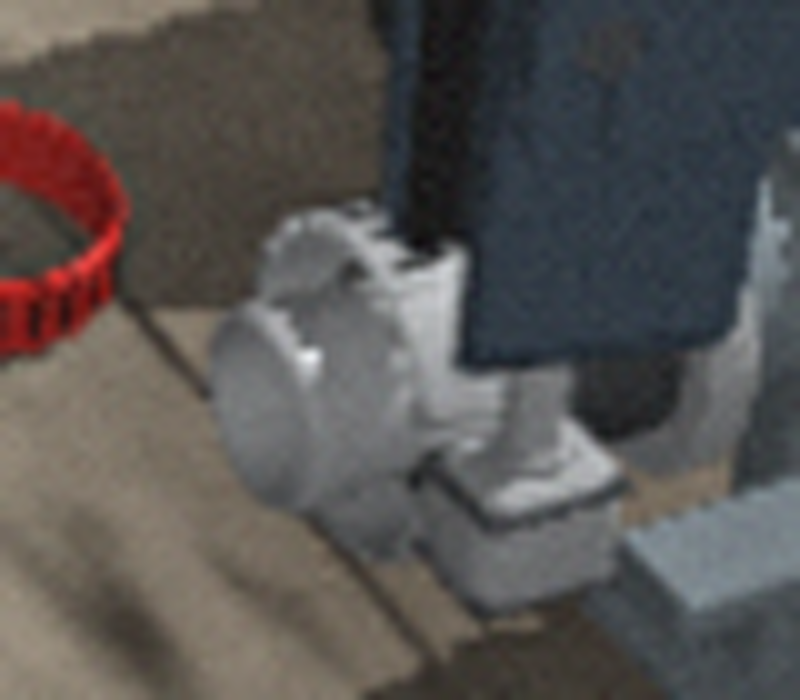

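```bash
python3 -m inch '-0.003 0.0004 0 0 0 0;-0.006 0.001 0 0 0 0;-0.009 0.0017 0 0 0 0;-0.012 0.0025 0 0 0 0;-0.0147 0.0031 0 0 0 0';python3 -m inch '0 0 0 0 0 0' ;python3 -c "
from h import *
tell()"
```

```text
time: 7.27
position: [536.8, -131.0, 115.4]
orientation: [0.341, 3.122, 0.001]
wrist_force: [0.4, 0.0, -2.4]
finger_gap: 19.6
time: 7.35
position: [537.4, -131.1, 115.4]
orientation: [0.341, 3.122, 0.001]
wrist_force: [-0.3, 0.4, -1.4]
finger_gap: 19.6
t 7.35 p [ 537.4 -131.1  115.4] phi 77.53 zax [ 0.002  0.    -1.   ] q [-2.820e-01  2.950e-01  2.073e+00  1.000e-03  7.720e-01 -1.635e+00] F [-0.3  0.4 -1.4] T [-0.024  0.005 -0.011] gap 19.6
```

```bash
python3 -m inch '-0.002 0.0005 0 0 0 0;-0.004 0.001 0 0 0 0;-0.006 0.0015 0 0 0 0;-0.0078 0.0019 0 0 0 0;-0.0078 0.0019 0 0 0 0' ;python3 -c "
from h import *
import pickle
tell();t=camera('top');s=camera('scene');w=camera('wrist');pickle.dump((t,s,w),open('c8.pkl','wb'))
crop(t,395,180,475,280,8,'t8');crop(s,375,230,455,300,10,'s8');crop(w,260,180,460,290,4,'w8')"
```

```text
time: 7.77
position: [545.8, -130.9, 115.5]
orientation: [0.341, 3.121, 0.001]
wrist_force: [-0.1, -0.2, -2.4]
finger_gap: 19.7
t 7.77 p [ 545.8 -130.9  115.5] phi 77.53 zax [ 0.002  0.    -1.   ] q [-2.770e-01  3.060e-01  2.057e+00  1.000e-03  7.770e-01 -1.631e+00] F [-0.1 -0.2 -2.4] T [-0.004  0.005 -0.049] gap 19.7
```

View pics/w8.png

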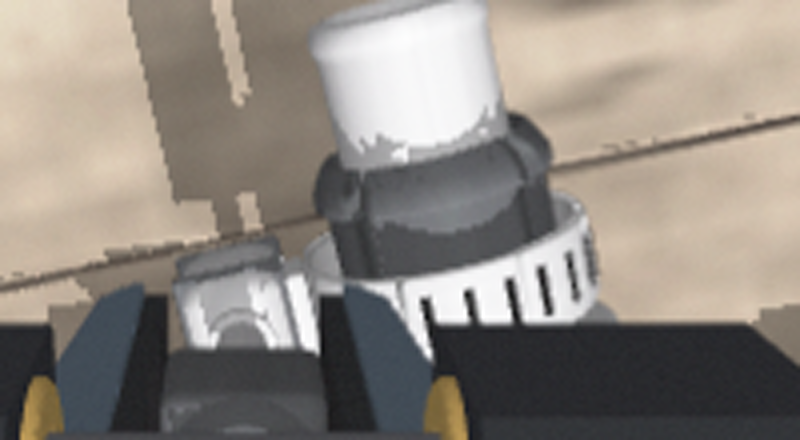

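View pics/s8.png

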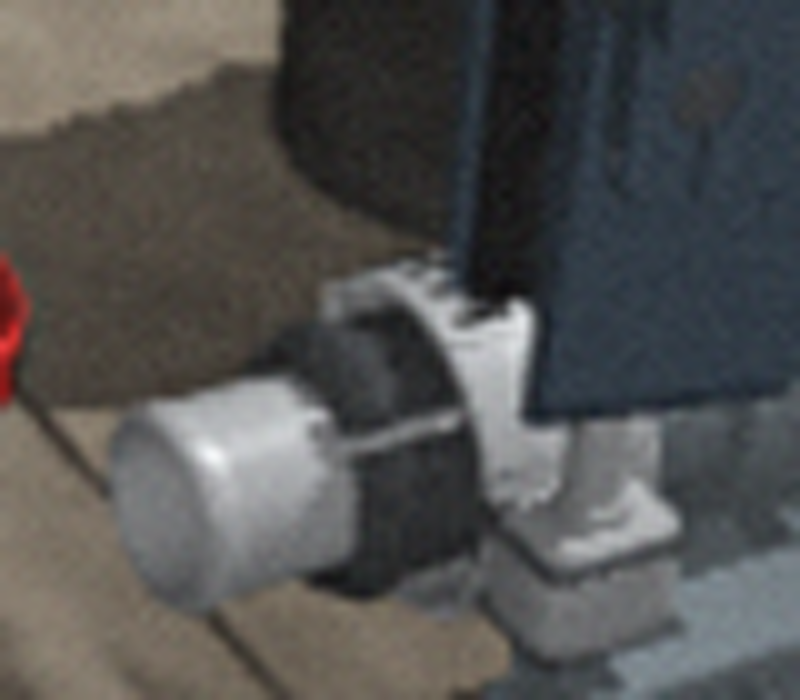

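View pics/t8.png

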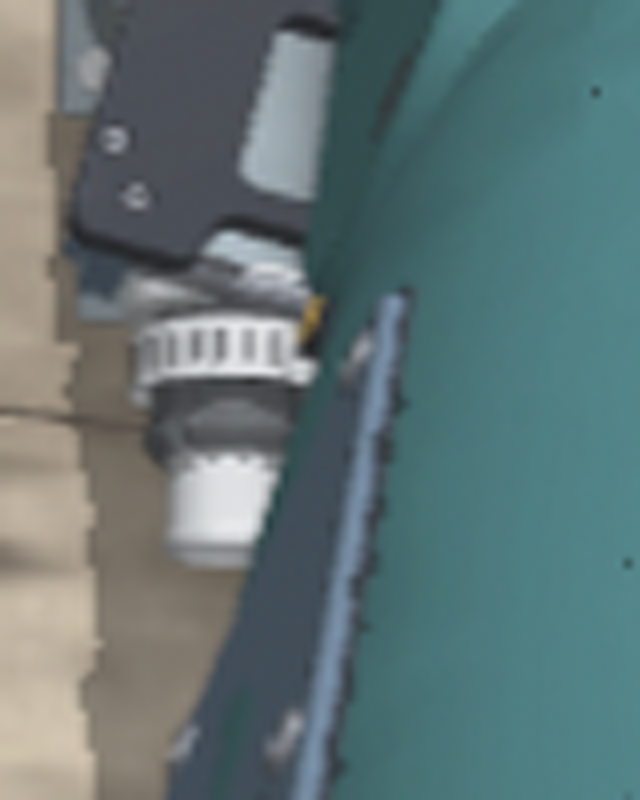

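```bash
python3 -m inch '-0.001 0.00025 0 0 0 0;-0.002 0.0005 0 0 0 0;-0.002 0.0005 0 0 0 0';python3 -m inch '-0.001 0.00025 0 0 0 0;-0.001 0.00025 0 0 0 0'
```

```text
time: 8.17
position: [547.6, -130.9, 115.5]
orientation: [0.341, 3.121, 0.001]
wrist_force: [0.2, -0.3, -2.8]
finger_gap: 19.8
time: 8.33
position: [548.9, -130.8, 115.5]
orientation: [0.341, 3.121, 0.001]
wrist_force: [0.3, -0.3, -2.1]
finger_gap: 19.8
```

```bash
python3 -m inch '-0.001 0.00025 0 0 0 0;-0.001 0.00025 0 0 0 0';python3 -m inch '-0.001 0.00025 0 0 0 0;-0.001 0.00025 0 0 0 0'
```

```text
time: 8.5
position: [550.1, -130.9, 115.6]
orientation: [0.341, 3.121, 0.0]
wrist_force: [0.3, 0.5, -1.9]
finger_gap: 20.0
time: 8.67
position: [551.0, -130.8, 115.5]
orientation: [0.341, 3.122, 0.0]
wrist_force: [-1.5, -0.2, -1.6]
finger_gap: 19.9
```

```bash
python3 -m inch '-0.0005 0.00012 0 0 0 0;-0.0005 0.00012 0 0 0 0;-0.0005 0.00012 0 0 0 0';python3 -m inch '-0.001 0.00025 0 0 0 0;-0.001 0.00025 0 0 0 0'; python3 -c "
from h import *
tell()"
```

```text
time: 8.92
position: [551.2, -130.8, 115.4]
orientation: [0.341, 3.123, 0.0]
wrist_force: [-3.2, -0.8, -0.2]
finger_gap: 20.0
time: 9.08
position: [551.8, -130.8, 115.3]
orientation: [-0.34, -3.122, -0.0]
wrist_force: [-5.9, -2.8, 1.7]
finger_gap: 20.0
t 9.08 p [ 551.8 -130.8  115.3] phi 77.56 zax [-0.001  0.    -1.   ] q [-0.274  0.315  2.045 -0.     0.783 -1.628] F [-5.9 -2.8  1.7] T [-0.413  1.258  0.081] gap 20.0
```

```bash
python3 -c "
from h import *
import pickle
t=camera('top');s=camera('scene');w=camera('wrist');pickle.dump((t,s,w),open('c9.pkl','wb'))
crop(t,395,180,475,280,8,'t9');crop(s,375,230,455,300,10,'s9');crop(w,260,180,460,290,4,'w9');tell()"
```

```text
t 9.23 p [ 551.7 -130.8  115.2] phi 77.55 zax [-0.001  0.    -1.   ] q [-0.274  0.315  2.045  0.     0.782 -1.628] F [-4.7 -2.5  1.2] T [-0.363  1.228  0.091] gap 20.1
```

View pics/s9.png

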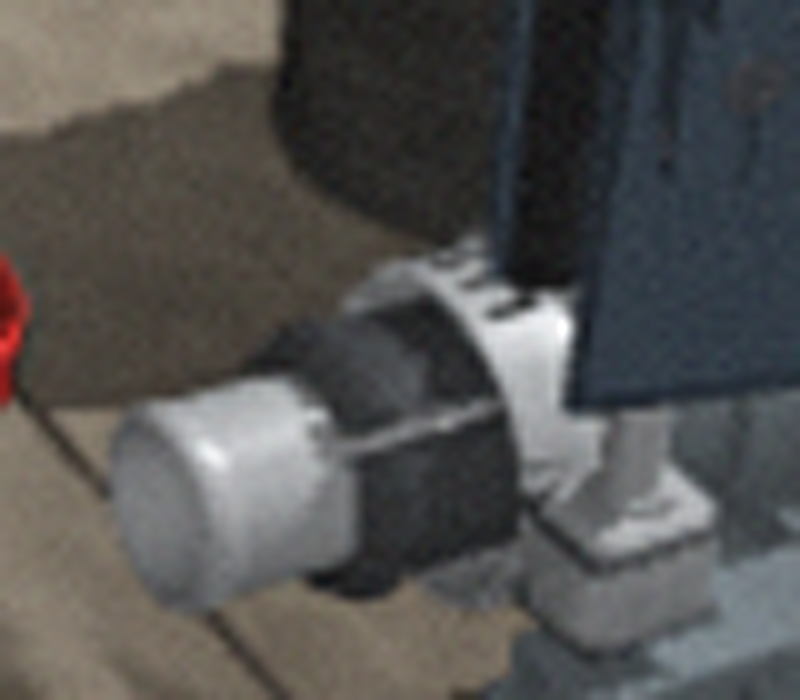

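View pics/t9.png

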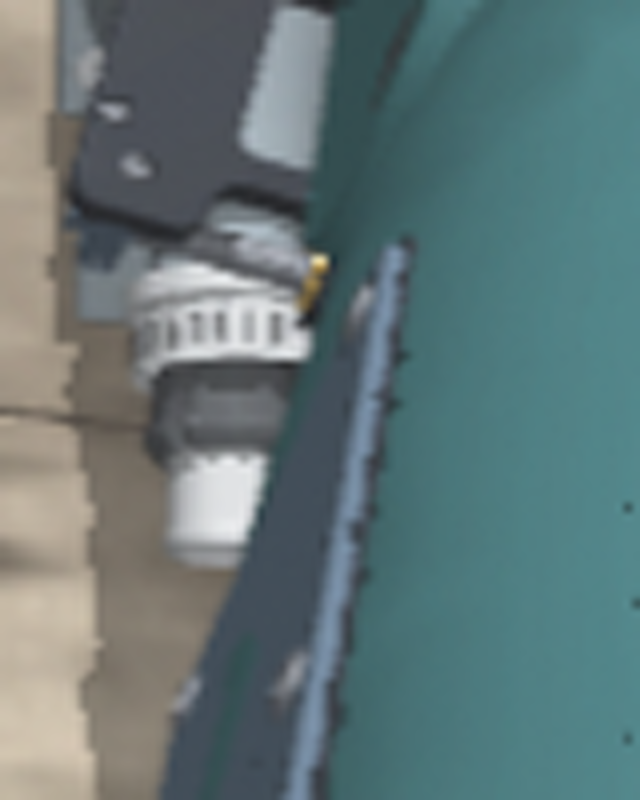

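View pics/w9.png

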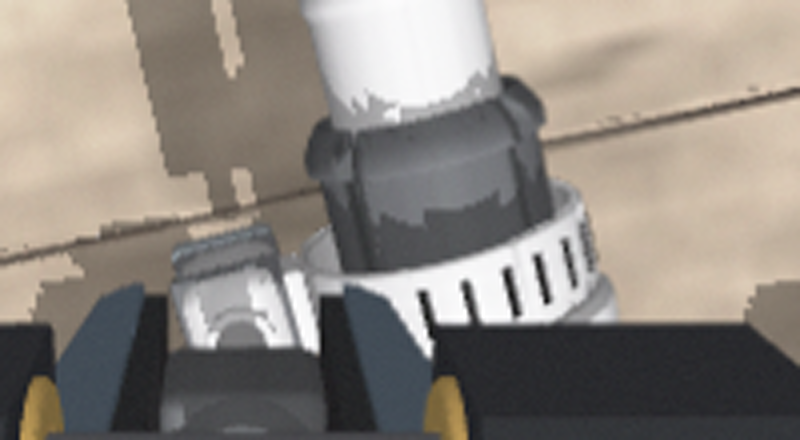

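```bash
python3 -m inch '0.0004 0 0 0 0 3;0.0004 0 0 0 0 9;0.0004 0 0 0 0 15;0.0004 0 0 0 0 20;0.0004 0 0 0 0 20'; python3 -c "
from h import *
tell()"
```

```text
time: 9.65
position: [551.2, -130.8, 115.2]
orientation: [-0.884, -3.014, 0.0]
wrist_force: [-1.1, -1.4, -1.7]
finger_gap: 19.8
t 9.65 p [ 551.2 -130.8  115.2] phi 57.32 zax [-0.001  0.    -1.   ] q [-0.274  0.315  2.046 -0.     0.782 -1.274] F [-1.1 -1.4 -1.7] T [-0.329  0.485  0.001] gap 19.8
```

```bash
python3 -m inch '0 0 0 0 0 6;0 0 0 0 0 13;0 0 0 0 0 20;0 0 0 0 0 27;0 0 0 0 0 34'; python3 -c "
from h import *
tell()"; python3 -m inch '0 0 0 0 0 6;0 0 0 0 0 13;0 0 0 0 0 20;0 0 0 0 0 27;0 0 0 0 0 34'; python3 -c "
from h import *
tell();c=camera('scene');crop(c,375,230,455,300,10,'s10');c=camera('wrist');cv2.imwrite('pics/w10.png',c['image'][:,:,::-1])"
```

```text
time: 10.07
position: [551.0, -130.8, 115.1]
orientation: [-1.729, -2.621, 0.001]
wrist_force: [-4.9, -2.6, -0.1]
finger_gap: 19.9
t 10.07 p [ 551.  -130.8  115.1] phi 23.18 zax [-0.001  0.    -1.   ] q [-0.274  0.315  2.046 -0.     0.782 -0.678] F [-4.9 -2.6 -0.1] T [-0.557  0.979  0.085] gap 19.9
time: 10.48
position: [550.7, -130.8, 115.0]
orientation: [-2.422, -1.998, 0.003]
wrist_force: [-4.1, -2.5, 0.1]
finger_gap: 19.6
t 10.48 p [ 550.7 -130.8  115. ] phi -10.95 zax [-0.002  0.    -1.   ] q [-2.740e-01  3.150e-01  2.046e+00 -1.000e-03  7.830e-01 -8.200e-02] F [-4.1 -2.5  0.1] T [-0.473  1.091  0.077] gap 19.6
```

View pics/s10.png

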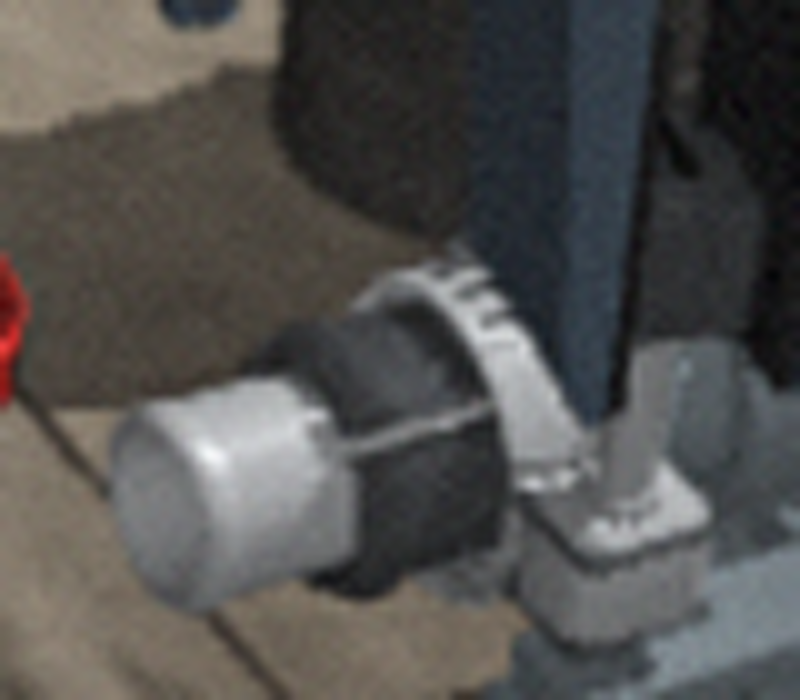

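View pics/w10.png

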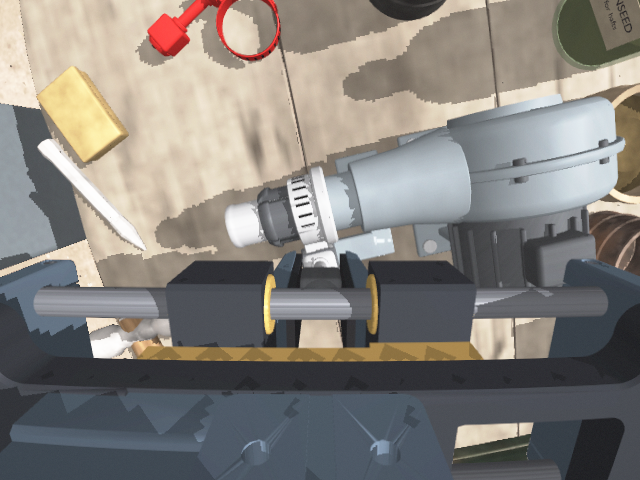

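```bash
python3 -m inch '0 -0.0004 0 0 0 6;0 -0.0004 0 0 0 13;0 -0.0004 0 0 0 20;0 -0.0004 0 0 0 27;0 -0.0004 0 0 0 34'; python3 -c "
from h import *
tell()"; python3 -m inch '0 0 0 0 0 6;0 0 0 0 0 12;0 0 0 0 0 18'; python3 -c "
from h import *
tell()"
```

```text
time: 11.0
position: [550.2, -130.7, 114.9]
orientation: [-2.899, -1.208, 0.003]
wrist_force: [-4.7, -1.5, -0.5]
finger_gap: 19.7
t 11.0 p [ 550.2 -130.7  114.9] phi -44.76 zax [-0.002  0.    -1.   ] q [-2.740e-01  3.140e-01  2.047e+00 -1.000e-03  7.830e-01  5.070e-01] F [-4.7 -1.5 -0.5] T [-0.362  1.075  0.104] gap 19.7
time: 11.25
position: [550.0, -130.7, 114.8]
orientation: [-3.052, -0.742, 0.004]
wrist_force: [-4.5, -0.7, -0.0]
finger_gap: 19.9
t 11.25 p [ 550.  -130.7  114.8] phi -62.66 zax [-0.003  0.    -1.   ] q [-2.740e-01  3.140e-01  2.047e+00 -1.000e-03  7.830e-01  8.200e-01] F [-4.5 -0.7 -0. ] T [-0.333  1.086  0.056] gap 19.9
```

```bash
for i in 1; do python3 -m inch '-0.0005 -0.0003 0 0 0 6;-0.0005 -0.0003 0 0 0 12;-0.0005 -0.0003 0 0 0 18'; done; python3 -c "
from h import *
tell()"; python3 -m inch '0 0 0 0 0 6;0 0 0 0 0 12;0 0 0 0 0 18'; python3 -c "
from h import *
tell()"
```

```text
time: 11.5
position: [549.5, -130.5, 114.9]
orientation: [-3.13, -0.258, 0.004]
wrist_force: [-2.0, 1.4, -0.3]
finger_gap: 19.7
t 11.5 p [ 549.5 -130.5  114.9] phi -80.56 zax [-0.003  0.001 -1.   ] q [-0.274  0.313  2.048 -0.     0.783  1.132] F [-2.   1.4 -0.3] T [0.079 0.706 0.104] gap 19.7
time: 11.75
position: [549.6, -130.4, 114.9]
orientation: [-3.133, 0.232, 0.004]
wrist_force: [-3.3, -0.5, -0.2]
finger_gap: 20.0
t 11.75 p [ 549.6 -130.4  114.9] phi -98.45 zax [-0.003  0.001 -1.   ] q [-0.274  0.313  2.048  0.     0.783  1.444] F [-3.3 -0.5 -0.2] T [-0.039  0.852  0.093] gap 20.0
```

```bash
for i in 1; do python3 -m inch '0 0 0 0 0 6;0 0 0 0 0 12;0 0 0 0 0 18'; done; python3 -c "
from h import *
tell()"; python3 -m inch '0 0 0 0 0 6;0 0 0 0 0 12'; python3 -c "
from h import *
tell();c=camera('scene');crop(c,375,230,455,300,10,'s11');c=camera('wrist');cv2.imwrite('pics/w11.png',c['image'][:,:,::-1])"
```

```text
time: 12.0
position: [549.5, -130.2, 114.8]
orientation: [-3.059, 0.716, 0.004]
wrist_force: [-2.9, 1.0, -2.2]
finger_gap: 19.8
t 12.0 p [ 549.5 -130.2  114.8] phi -116.35 zax [-0.003  0.001 -1.   ] q [-0.274  0.313  2.048  0.     0.783  1.756] F [-2.9  1.  -2.2] T [0.144 0.757 0.099] gap 19.8
time: 12.17
position: [549.5, -130.0, 114.7]
orientation: [-2.968, 1.029, 0.005]
wrist_force: [-2.4, 0.9, -1.2]
finger_gap: 19.9
t 12.17 p [ 549.5 -130.   114.7] phi -128.24 zax [-0.003  0.001 -1.   ] q [-2.740e-01  3.140e-01  2.048e+00  1.000e-03  7.830e-01  1.964e+00] F [-2.4  0.9 -1.2] T [0.147 0.766 0.116] gap 19.9
```

View pics/s11.png

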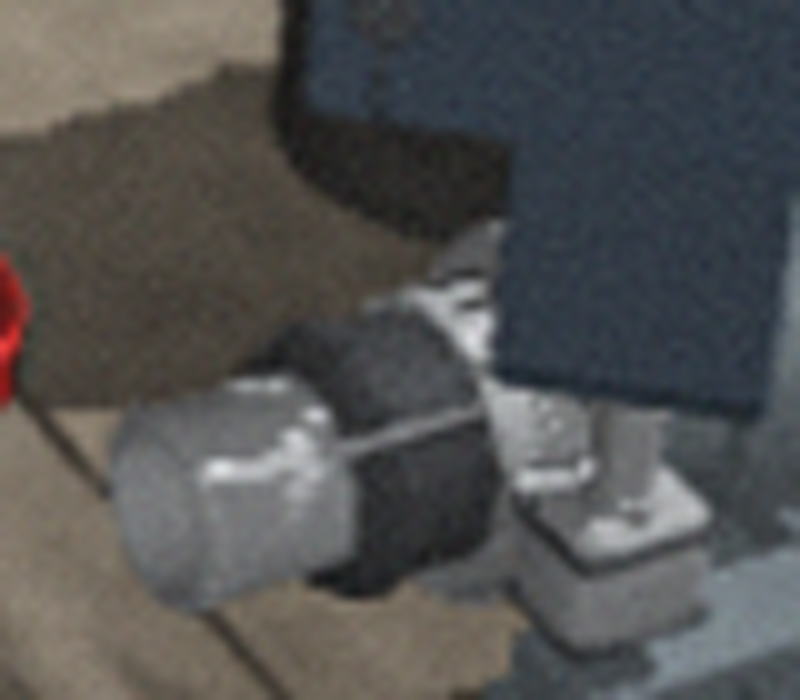

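View pics/w11.png

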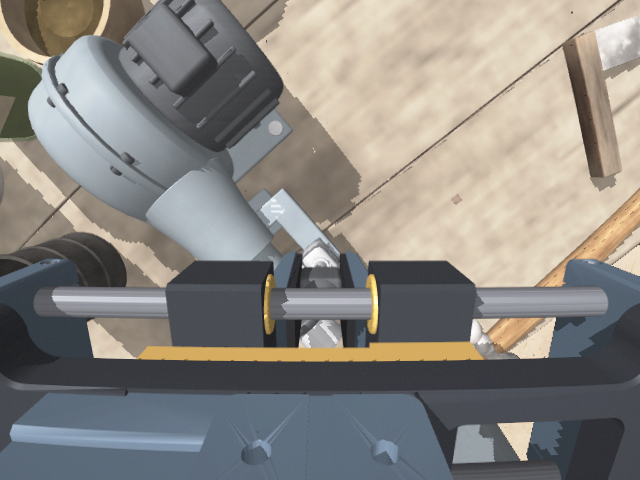

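```bash
for i in 1; do python3 -m inch '0 0 0 0 0 5;0 0 0 0 0 10'; done; python3 -c "
from h import *
tell()"; python3 -m inch '0 0 0 0 0 5'; python3 -c "
from h import *
tell()"
```

```text
time: 12.43
position: [549.6, -129.9, 114.7]
orientation: [-2.871, 1.274, 0.005]
wrist_force: [-2.6, 0.7, -1.2]
finger_gap: 19.6
t 12.43 p [ 549.6 -129.9  114.7] phi -137.86 zax [-0.003  0.001 -1.   ] q [-2.740e-01  3.140e-01  2.048e+00  1.000e-03  7.830e-01  2.132e+00] F [-2.6  0.7 -1.2] T [0.249 0.85  0.134] gap 19.6
time: 12.52
position: [549.6, -129.8, 114.7]
orientation: [-2.816, 1.392, 0.005]
wrist_force: [-2.5, -0.5, -0.1]
finger_gap: 20.1
t 12.52 p [ 549.6 -129.8  114.7] phi -142.61 zax [-0.003  0.002 -1.   ] q [-2.740e-01  3.140e-01  2.048e+00  1.000e-03  7.830e-01  2.215e+00] F [-2.5 -0.5 -0.1] T [0.044 0.82  0.131] gap 20.1
```

```bash
 python3 -m inch '0 0 0 0 0 5'|tail -1; python3 -c "
from h import *
tell()"
```

```text
finger_gap: 20.0
t 12.6 p [ 549.6 -129.8  114.8] phi -147.34 zax [-0.003  0.002 -1.   ] q [-2.740e-01  3.140e-01  2.048e+00  1.000e-03  7.830e-01  2.297e+00] F [-3.   0.3 -0.5] T [0.026 0.837 0.186] gap 20.0
```

```bash
 python3 -m inch '0 0 0 0 0 5'|tail -1; python3 -c "
from h import *
tell()"; python3 -m inch '0 0 0 0 0 4'|tail -1; python3 -c "
from h import *
tell()"
```

```text
finger_gap: 19.7
t 12.68 p [ 549.6 -129.7  114.8] phi -152.07 zax [-0.003  0.002 -1.   ] q [-2.730e-01  3.140e-01  2.048e+00  1.000e-03  7.830e-01  2.380e+00] F [-3.4 -0.5  0. ] T [0.051 0.779 0.219] gap 19.7
finger_gap: 19.6
t 12.77 p [ 549.7 -129.7  114.8] phi -155.82 zax [-0.003  0.002 -1.   ] q [-2.730e-01  3.140e-01  2.048e+00  1.000e-03  7.830e-01  2.445e+00] F [-2.9 -0.4 -0.7] T [0.045 0.802 0.155] gap 19.6
```

```bash
 python3 -m inch '0 0 0 0 0 5'|tail -1; python3 -c "
from h import *
tell()"; for k in 1 2 3; do python3 -m inch '0 0 0 0 0 0' >/dev/null; python3 -c "
from h import *
tell()"; done
```

```text
finger_gap: 19.9
t 12.85 p [ 549.7 -129.6  114.8] phi -160.49 zax [-0.003  0.002 -1.   ] q [-2.730e-01  3.140e-01  2.048e+00  1.000e-03  7.830e-01  2.527e+00] F [-2.9 -0.1 -0.4] T [0.125 0.812 0.159] gap 19.9
t 12.93 p [ 549.8 -129.6  114.8] phi -160.28 zax [-0.003  0.002 -1.   ] q [-2.730e-01  3.140e-01  2.048e+00  1.000e-03  7.830e-01  2.523e+00] F [-2.8 -0.7 -1.9] T [-0.019  0.788  0.03 ] gap 19.8
t 13.02 p [ 549.8 -129.6  114.8] phi -159.83 zax [-0.002  0.002 -1.   ] q [-2.730e-01  3.140e-01  2.048e+00  2.000e-03  7.830e-01  2.515e+00] F [-2.2 -0.7 -0.6] T [-0.101  0.878  0.027] gap 20.1
t 13.1 p [ 549.8 -129.6  114.8] phi -159.46 zax [-0.003  0.002 -1.   ] q [-2.730e-01  3.140e-01  2.048e+00  1.000e-03  7.830e-01  2.509e+00] F [-3.1 -0.6 -0.5] T [-0.064  0.797  0.019] gap 20.4
```

```bash
 python3 -m inch '0 0 0 0 0 3;0 0 0 0 0 6'|tail -1; python3 -c "
from h import *
tell()"; python3 -m inch '0 0 0 0 0 2;0 0 0 0 0 2;0 0 0 0 0 2'|tail -1; python3 -c "
from h import *
tell()"
```

```text
finger_gap: 19.7
t 13.27 p [ 549.8 -129.6  114.8] phi -165.27 zax [-0.003  0.002 -1.   ] q [-2.730e-01  3.140e-01  2.048e+00  1.000e-03  7.830e-01  2.610e+00] F [-2.5 -0.3 -1.2] T [0.142 0.835 0.199] gap 19.7
finger_gap: 19.9
t 13.52 p [ 549.8 -129.6  114.8] phi -167.04 zax [-0.003  0.002 -1.   ] q [-2.730e-01  3.140e-01  2.048e+00  2.000e-03  7.830e-01  2.641e+00] F [-2.   0.6 -1.6] T [0.104 0.731 0.092] gap 19.9
```

```bash
python3 -c "
from h import *
for i in range(6):
    c=camera('scene');s=tell()
crop(c,375,230,455,300,10,'s12')"|awk '{print}' | cut -c1-400
```

```text
t 13.57 p [ 549.8 -129.6  114.8] phi -167.07 zax [-0.003  0.002 -1.   ] q [-2.730e-01  3.140e-01  2.048e+00  2.000e-03  7.830e-01  2.642e+00] F [-3.1  0.5 -2. ] T [0.096 0.731 0.058] gap 19.9
t 13.62 p [ 549.8 -129.6  114.8] phi -167.11 zax [-0.003  0.002 -1.   ] q [-2.730e-01  3.140e-01  2.048e+00  2.000e-03  7.830e-01  2.642e+00] F [-2.6 -0.6 -1. ] T [0.054 0.655 0.054] gap 20.1
t 13.67 p [ 549.8 -129.6  114.8] phi -167.14 zax [-0.003  0.002 -1.   ] q [-2.730e-01  3.140e-01  2.048e+00  2.000e-03  7.830e-01  2.643e+00] F [-2.5 -0.4 -1.4] T [0.119 0.72  0.051] gap 19.8
t 13.72 p [ 549.8 -129.6  114.8] phi -167.17 zax [-0.003  0.002 -1.   ] q [-2.730e-01  3.140e-01  2.048e+00  2.000e-03  7.830e-01  2.643e+00] F [-2.   0.4 -1.3] T [0.165 0.698 0.125] gap 19.6
t 13.77 p [ 549.8 -129.6  114.8] phi -167.19 zax [-0.003  0.002 -1.   ] q [-2.730e-01  3.140e-01  2.048e+00  2.000e-03  7.830e-01  2.644e+00] F [-2.5  0.3 -1.1] T [0.154 0.738 0.151] gap 19.8
t 13.82 p [ 549.8 -129.6  114.8] phi -167.21 zax [-0.003  0.002 -1.   ] q [-2.730e-01  3.140e-01  2.048e+00  1.000e-03  7.830e-01  2.644e+00] F [-2.5  0.1 -0.8] T [0.169 0.689 0.124] gap 19.9
```

View pics/s12.png

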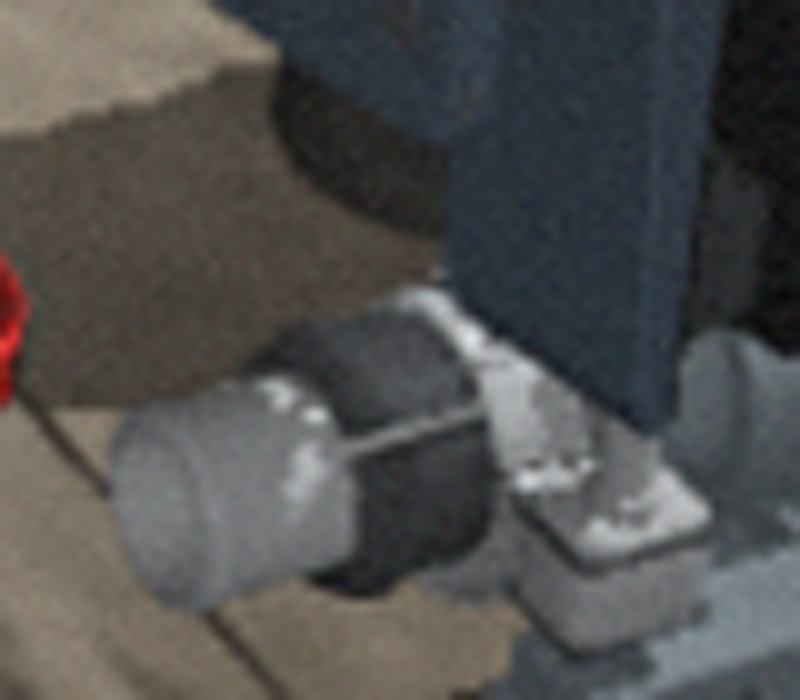

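```bash
python3 -m inch '0 0 0 0 0 0;0 0 0 0 0 0;0 0 0 0 0 0;0 0 0 0 0 0' 0.65; python3 -c "
from h import *
tell();goal([548,-129.6,200],-167.2)"
```

```text
time: 14.15
position: [550.1, -129.6, 115.0]
orientation: [-2.455, 1.96, 0.004]
wrist_force: [-0.4, -0.4, -0.0]
finger_gap: 31.7
t 14.15 p [ 550.1 -129.6  115. ] phi -167.2 zax [-0.002  0.002 -1.   ] q [-2.730e-01  3.140e-01  2.048e+00  2.000e-03  7.830e-01  2.644e+00] F [-0.4 -0.4 -0. ] T [ 0.057  0.167 -0.011] gap 31.7
shift [-0.0007  0.0022 -0.085 ] turn [ 0.09  0.12 -0.  ] dist 0.085
```

```bash
python3 -m inch '0 0 -0.008 0 0 0;0 0 -0.025 0 0 0;0 0 -0.05 0 0 0;0 0 -0.085 0 0 0;0 0 -0.12 0 0 0';  python3 -c "
from h import *
import pickle
tell();t=camera('top');s=camera('scene');w=camera('wrist');pickle.dump((t,s,w),open('c13.pkl','wb'))
crop(t,395,180,475,280,8,'t13');crop(s,375,220,455,300,9,'s13');cv2.imwrite('pics/w13.png',w['image'][:,:,::-1]);cv2.imwrite('pics/sf13.png',s['image'][:,:,::-1])"
```

```text
time: 14.57
position: [549.9, -129.7, 236.5]
orientation: [2.455, -1.96, -0.005]
wrist_force: [1.7, 0.0, 0.4]
finger_gap: 32.1
t 14.57 p [ 549.9 -129.7  236.5] phi -167.2 zax [-0.003  0.002 -1.   ] q [-2.730e-01  1.410e-01  1.995e+00  1.000e-03  1.009e+00  2.644e+00] F [1.7 0.  0.4] T [ 0.031  0.083 -0.031] gap 32.1
```

View pics/s13.png

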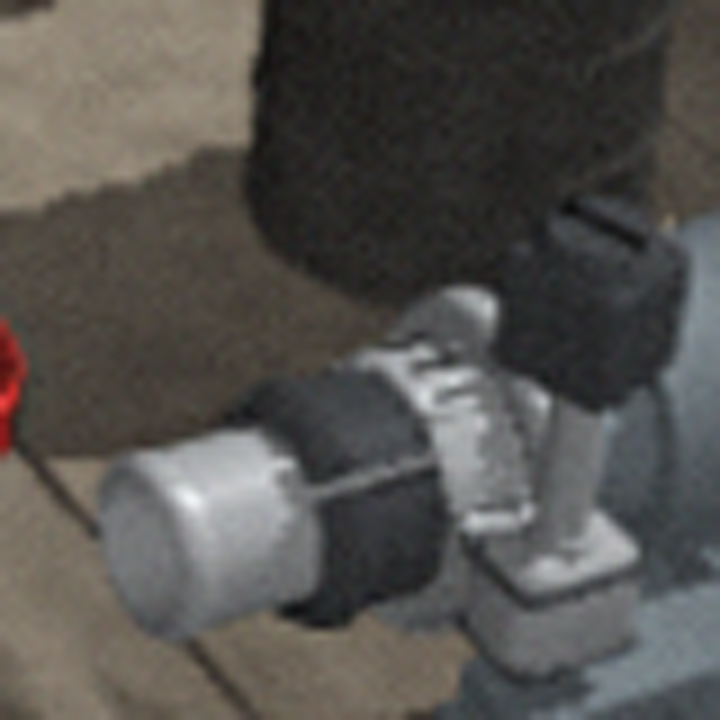

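View pics/w13.png

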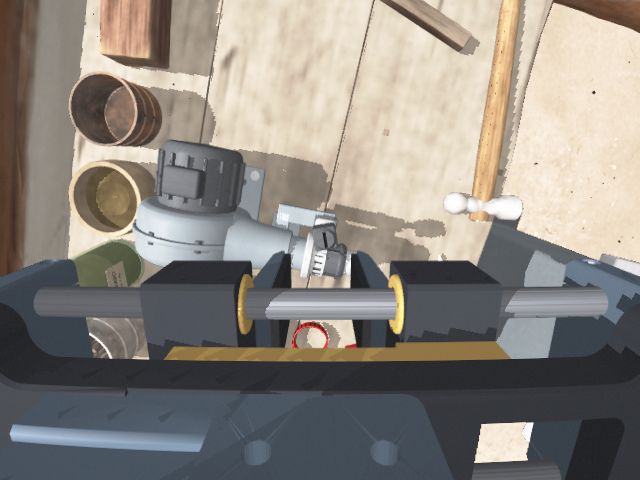

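View pics/sf13.png

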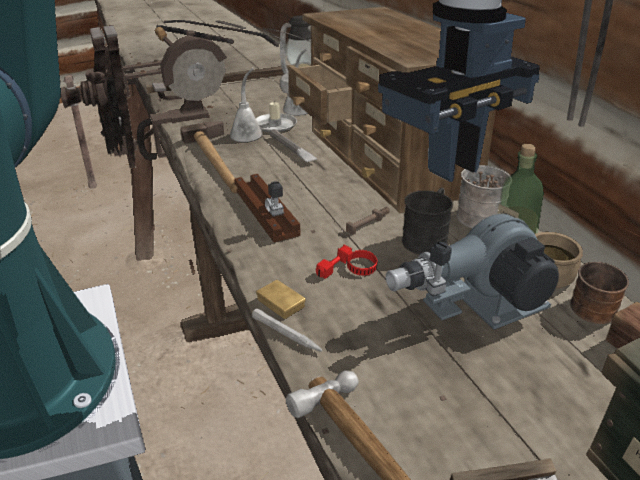

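```bash
cat > ov.py <<'E'
from h import *
import pickle
t,s,w=pickle.load(open('c13.pkl','rb'))
a=np.linspace(0,2*np.pi,60,endpoint=False)
cir=lambda x,r:np.array([(x,r*np.cos(b),r*np.sin(b)) for b in a])
G=lambda P:R.from_euler('Z',.024).apply(P)+[550.03,-96.1,75.4]
box=np.array([(-11,-43,-10),(11,-43,-10),(11,-43,11),(-11,-43,11),(-11,-26,11),(11,-26,11),(11,-43,11)],float)
kn=np.array([(0,-34.5,11),(0,-34.5,41),(0,-34.5,65)],float)
for c,n,(u0,v0,k,W,H),of in((s,'s13',(375,220,10,80,80),(0,0)),(t,'t13',(395,180,8,80,100),(-.1,.72))):
    im=cv2.resize(c["image"][v0:v0+H,u0:u0+W,::-1],None,fx=k,fy=k,interpolation=cv2.INTER_CUBIC)
    for P,col in((cir(-49,14),(0,255,0)),(cir(-21,19.2),(0,255,0)),(cir(7,24.5),(0,255,0)),(cir(-7,19.5),(0,0,255)),(cir(7,19.5),(255,0,0)),(box,(0,255,255)),(kn,(255,0,255))):
        q=((proj(c,G(P))+np.array(of)-[u0,v0]+.5)*k).astype(np.int32);cv2.polylines(im,[q],len(P)==60,col,1)
    cv2.imwrite(f'pics/ov_{n}.png',cv2.resize(im,None,fx=.74,fy=.74) if H*k>600 else im)
E
python3 ov.py
```

```text
(no output)
```

View pics/ov_s13.png

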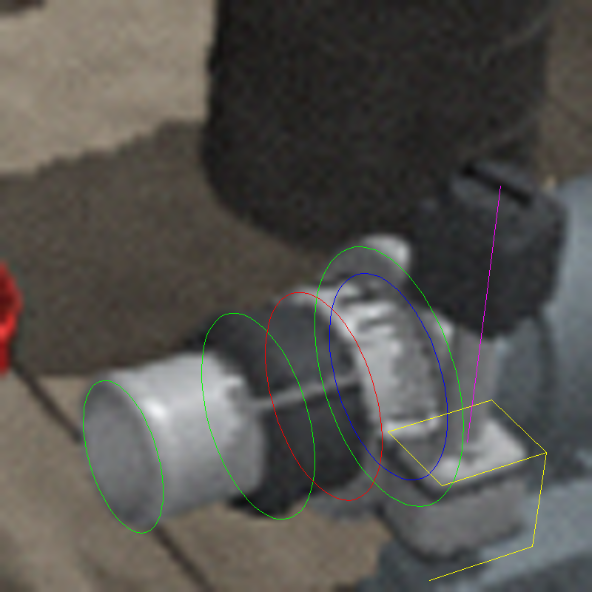

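View pics/ov_t13.png

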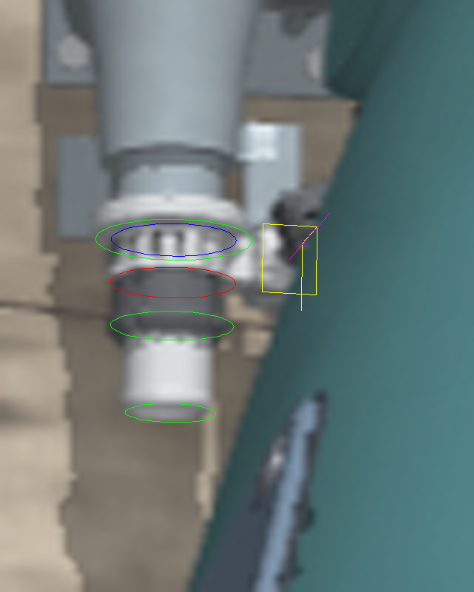

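```bash
python3 -c "
from h import *
import pickle
t,s,w=pickle.load(open('c13.pkl','rb'))
crop(t,400,195,450,245,14,'t13z');crop(w,270,200,360,285,8,'w13z')"
```

```text
(no output)
```

View pics/t13z.png

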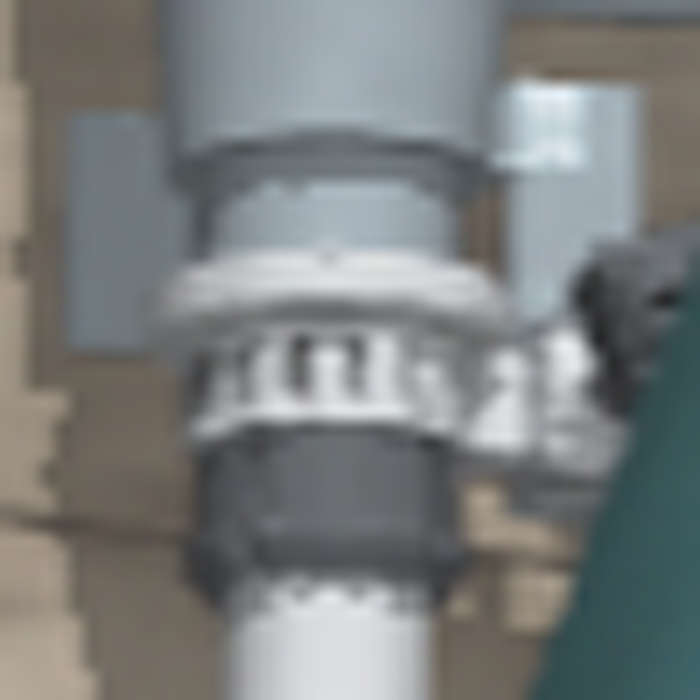

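View pics/w13z.png

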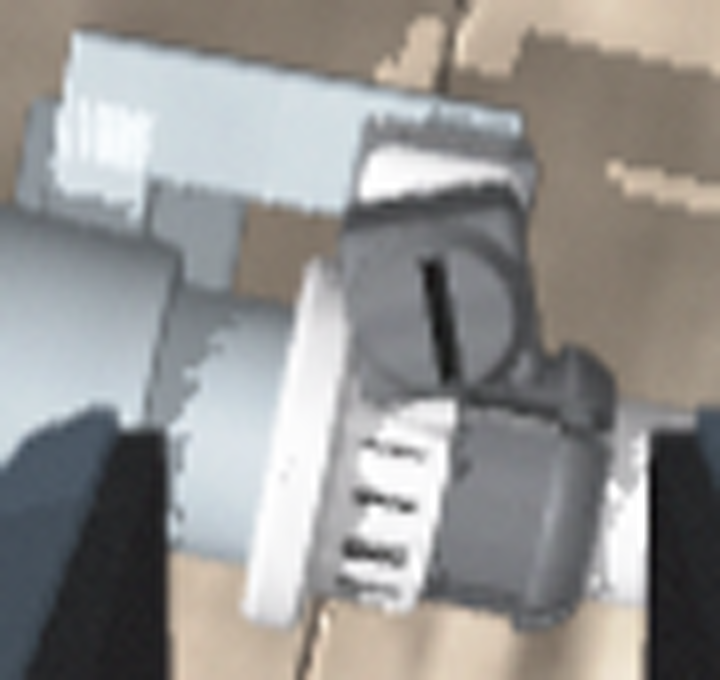

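```bash
python3 -c "
from h import *
import pickle
t,s,w=pickle.load(open('c13.pkl','rb'))
e=lambda l:[(270+u/8,200+v/8) for u,v in l]
ang=lambda d:np.degrees(np.arctan2(d[1],d[0])).round(1)
for a,b in [((428,262),(450,380)),((345,212),(525,180)),((345,215),(372,400)),((365,392),(540,425)),((515,205),(540,345))]:
    P=onz(w,e([a,b]),143);print(ang(P[1]-P[0]),np.linalg.norm(P[1]-P[0]).round(1))
print(dep(w,e([(400,330),(480,300)])))
tell()"
```

```text
113.3 12.8
-156.8 18.8
110.7 19.9
-178.1 18.7
113.3 15.1
[[ 553.77797791 -128.69562077  143.94600256]
 [ 546.30073854 -133.27386399  142.24744328]]
t 14.72 p [ 551.9 -130.3  238.4] phi -167.2 zax [ 0.003  0.    -1.   ] q [-2.730e-01  1.390e-01  1.993e+00  1.000e-03  1.006e+00  2.644e+00] F [ 0.2 -0.3  0.2] T [0.071 0.143 0.008] gap 31.8
```

```bash
python3 -m inch '0 0 0 0 0 0;0 0 0 0 0 0;0 0 0 0 0 0;0 0 0 0 0 0;0 0 0 0 0 0'|head -1; python3 -c "
from h import *
w=camera('wrist');crop(w,270,200,360,285,8,'w14z');tell()"
```

```text
time: 15.13
t 15.18 p [ 551.6 -130.2  237.7] phi -167.2 zax [ 0.002  0.001 -1.   ] q [-2.730e-01  1.400e-01  1.993e+00  1.000e-03  1.006e+00  2.644e+00] F [-0.1  0.3  0.3] T [ 0.055  0.114 -0.026] gap 31.5
```

View pics/w14z.png

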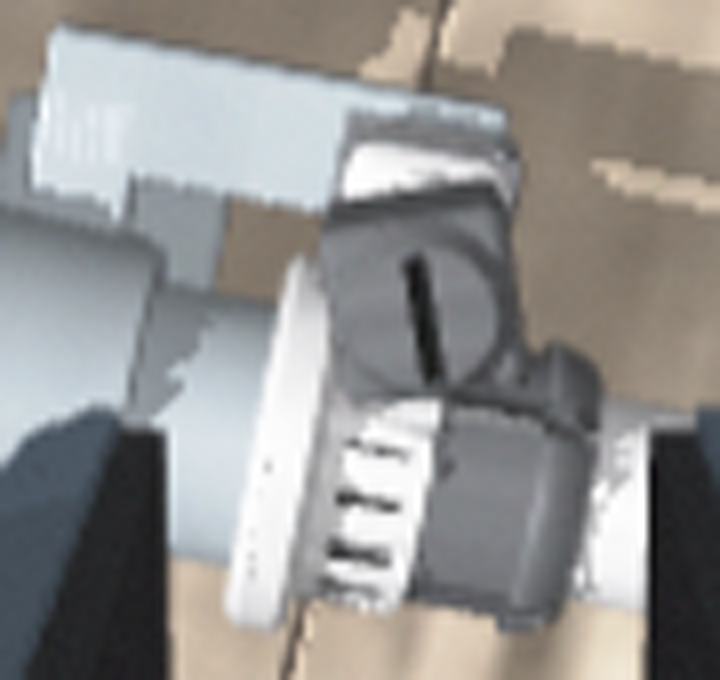

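```bash
python3 -c "
from station import job_done
print(job_done())"
```

```text
the job is handed in; nothing more can be done
None
```

I took the larger clamp from the rack by its screw head and slid it over the nozzle and barbed lip. It reached the collar at about 6 N of push at most. I then turned the screw about 245° (4.3 rad) clockwise, let go, lifted clear and handed the job in at about 15 s. `job_done()` gives no verdict, so I don't know how it was judged.

**Home:** in the last wrist and top pictures the band lies flush against the collar, and its visible width matches the full 14 mm. An overlay on the scene picture put it about 1 mm short of home. That overlay's fit of the stub was itself 2–4 mm off along the axis, so I trusted the direct view.

**Tightness:** the torque readings were noisy.
- **Turning:** it read 0.16–0.22 N m near the end, so at the low end of snug (0.2–0.3).
- **Stopped:** it averaged about 0.10 N m, inside the snug range (0.05–0.15).
- **After letting go:** the head sprang back about 10° and then held still.
- **Squeeze:** I could not measure it. I estimate roughly 60–125 N, so the over-45 N requirement is inferred.

**Elsewhere:** the smaller clamp still stands in the rack and the red look-alike is where it was. The wrist force read about zero once the gripper was clear.

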